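Couple and lock the trailer coupler on the bench ball stand

TASK

Try the trailer coupler that lies on the bench on the blue ball stand: first lift its red handle right up, then lower the coupler gently over the ball, in line with the stand, until it is fully home and lies level with its tail on the rest, and only then let go of it. Then press the red handle all the way down to lock the coupler on the ball. Do not ram or drop anything onto the stand, and leave the loose tools and hardware on the bench where they lie.

Things in the scene. Friction and masses are not known exactly. Their poses are not given: they have to be found in the camera images.
- coupler: Loose metal trailer coupler, about 0.8 kg, mouth down on the bench. Origin: on the socket's axis at the underside; x points from tail to cup, z up. Front: round cup 57 mm across, its socket a 43 mm bore open below, flat roof 43 mm up. Behind: a channel with flat upright sides, 40 mm wide, 47 mm high, x = -20 to -172 mm. Centre of mass near x = -105 mm.
- grip (a point): Where to grip the coupler: middle of the channel, x = -118 mm, 25 mm above the underside, across its 40 mm width (coupler's y). With the handle up, nothing stands above the channel here.
- socket (a point): Point on the socket's axis, 23 mm above the coupler's underside: the ball's centre lies here when the coupler is fully home, the socket's roof resting on top of the ball.
- handle_hinge (a point): On the handle's hinge axis, which runs along the coupler's y (at x = -36 mm, 50 mm above its underside). A pawl on the handle swings under the ball when the handle is down; so a lowered handle keeps the ball out of the socket, and the handle cannot go down unless the coupler is fully home.
- coupler_handle (a joint): Handle angle, rad: 0 = fully down (locked), lying back over the channel; 1.4 = fully up, at its stop. Raising it swings the knob up and forward (to the cup) about the hinge. It stays where it is left. At the knob, along its path, 1 to 2 N lift it and 7 to 8 N press it down. On the bench the coupler may slide a little.
- knob (a point): Centre of the handle's red knob: a cylinder 18 mm in diameter, 24 mm wide, flat ends, axis along the coupler's y. With the handle down it lies 104 mm behind and 22 mm above the hinge axis (72 mm above the coupler's underside, 25 mm above the channel's top).
- stand: Blue stand fixed to the bench. Origin: on the bench under the ball's axis; x points from tail rest to ball. Base plate 230 x 110 x 12 mm, x = -185 to +45 mm. Above it a head, 50 mm wide, carries a 40 mm steel ball on a neck at x = 0 and a flat tail rest with a black top, 24 x 80 mm, at x = -160 mm.
- ball_axis (a point): On the ball's vertical axis, 12 mm above the bench: shows the ball's x and y, not its height. The head is clamped at a height nobody measured: ball centre 85 to 115 mm above the bench; the rest's top is always 23 mm below it. So a coupler that is home lies level with its underside 62 to 92 mm above the bench: feel for it.
- screwdriver: Bystander: loose screwdriver with a red grip, 200 mm long, lying.
- bolt: Bystander: loose grey hex bolt, 72 mm long, lying.
- nut: Bystander: loose grey hex nut, 34 mm across, 16 mm high.
- spanner: Bystander: loose bright combination spanner, 165 mm long, lying flat.

How it is judged:
By the outcome, as a careful person would: the job done as asked, in the order asked, and still so for the second after the job is handed in, with the robot touching nothing.
It also fails if it takes over 72 s, if anything falls off the work surface, if the arm or the gripper's body presses on something with over 40 N, if the wrist force passes 120 N, or if a joint passes its speed limit or range.

ROBOT

A 6-joint arm with a two-finger parallel gripper is mounted at the origin on a cart in front of the work surface, level with it; the furniture and walls round the work are solid. World frame = base frame: x ahead of the robot, y to its left, z up, the work surface at z = 0. Lengths are in m, angles in rad, forces in N, time in s.
With the tool pointing down it reaches from about 0.35 to 0.775 m from the base axis. Payload 5.5 kg.
Tool frame: the origin (TCP) lies at the very end of the fingers, on their centre line; the grasp point (between the pads) lies 19 mm behind it; y points along the fingers, z is the direction in which the jaws open and shut, and the axes are right-handed (so a half turn about y gives the same grasp; the last joint's range is limited). The gripper opens to 85 mm and grips with 20 to 120 N. Pads are 22 mm wide; open, the fingers measure 114 mm over their backs; the gripper's body (76 mm by 85 mm) begins 54 mm behind the grasp point. The pads swing forward as they close: fully open they stand 13 mm farther back than shut.
Start: joints at [-1.475, 0.313, 0.046, 1.304, 0, 1.431], TCP at [0.134, -0.559, 0.231] pointing down, gripper open.
Joint ranges: [-2.76, 2.76], [-0.86, 1.69], [-1.03, 1.26], [-2.2, 2.34], [-1.47, 1.5], [-3.14, 3.14]. Speed limits (rad/s): [2.57, 2.57, 3.14, 3.14, 3.14, 3.14].

INTERFACE

Orientations are given as a unit quaternion [w, x, y, z].
In Python, from workcell import env gives the robot as it stands.
- The arm moves only by the shell command python3 -m inch 'ROWS' [OPENING] [FORCE]. ROWS is JSON, a list that holds one entry, the list of rows, each a list of 4 numbers: the shift along the tool's x, y, z in mm, then the turn about the tool's y in degrees. In form: [[[tx, ty, tz, spin], ...]]. A call has 1 to 10 rows; each row is the pose to reach, as a shift and turn from the pose commanded when the call began, along the tool's axes at that moment; what a row does not reach only later rows make up. A row lasts 1/10 s, in which the tool goes at most 50 mm and 8.59 degrees, less where a joint would pass 70% of its speed; a pose out of reach is approached as far as the arm can. A call with a gripper value outside its range is refused whole. OPENING is the finger opening in mm, from 0 to 85.4, set as the call begins (- or left out, the last holds). The fingers move at their own pace and stop on an object; FORCE is the grip in N (left out, the last holds). Time passes only in rows, so rows that repeat a pose let the fingers close. It gives the time, the measured TCP pose, the force and the opening at its end, in the units of the state.
- env.get_state(): the state, without advancing time (a new reading comes with each control period).
- env.read_camera(name): name is "side" or "top"; returns the picture (384x512x3 uint8, blue, green, red); there is no depth.
- env.camera_model(name): a dict with "fx", "fy", "cx", "cy" (pixels), "R" (3x3) and "t" (3): a world point X has camera coordinates R X + t. Camera axes: x right, y down, z forward; pixel columns grow to the right and rows downward; lengths in m; the calibration is good to about 2 mm. A picture is of the moment at which its call begins. camera_model takes no time and is no camera call.
- env.hand_in(): hands the job in, once; it reports no verdict.
The state is a dict: "clock": time; "joint_pos": joint angles; "qvel": joint speeds; "tau": joint torques, N m; "tcp_pos": TCP position; "orientation": TCP orientation; "wrist_force": force on the tool from outside, world axes, zero at the start; "ft_torque": the same for the moment, N m; "finger_gap": finger opening in m.
Only numpy, scipy, OpenCV 4.12 (cv2) and the standard library are available. Lean on these libraries where they do the work, as an engineer would, in place of code of your own. Each camera call takes 0.05 s, during which the arm holds its last target.

## Working session

There is one attempt and no reset: what is moved stays moved. The work goes in short steps, Python scripts to look and compute and a shell command to move; the robot and the scene stay as the last step left them, time stands still between calls to the robot, and variables do not carry over. Pictures are saved under pics/ and viewed, and the job is handed in when it is done.

```bash
ls && mkdir -p pics && python3 - <<'E'
from workcell import env
import cv2
s=env.get_state(); print(s)
for n in("side","top"):
    cv2.imwrite(f"pics/{n}0.png",env.read_camera(n)); print(n,env.camera_model(n))
E
```

```text
pics
{'clock': 0.0, 'joint_pos': array([-1.47459192e+00,  3.14012596e-01,  4.49981973e-02,  1.30360760e+00,
        2.97039071e-05,  1.43118738e+00]), 'qvel': array([-0.00023825,  0.00059765, -0.00075842,  0.00014455,  0.00168258,
       -0.00035852]), 'tau': array([-3.64887846e-04, -4.80630469e+01,  2.98531634e+01,  1.92787702e-02,
       -1.44315582e-04, -3.24583006e-06]), 'tcp_pos': array([ 0.13428503, -0.55858172,  0.2304098 ]), 'orientation': array([ 0.08320403, -0.08315502,  0.70284218, -0.70155199]), 'wrist_force': array([-0.9226358 ,  0.15535215, -0.06570906]), 'ft_torque': array([-0.06126585,  0.00176675, -0.01486103]), 'finger_gap': 0.08550946405715835}
side {'fx': 479.635294824758, 'fy': 479.635294824758, 'cx': 249.8612856222298, 'cy': 195.24094812008602, 'R': array([[-0.83942933, -0.54312331, -0.01937715],
       [-0.22943182,  0.38647132, -0.89330899],
       [ 0.49266565, -0.74542403, -0.44902513]]), 't': array([0.44535539, 0.17445258, 1.11530643])}
top {'fx': 484.91304131895316, 'fy': 484.91304131895316, 'cx': 252.0371655554788, 'cy': 194.74730114263116, 'R': array([[-0.00951842, -0.99981995,  0.01641572],
       [-0.99952253,  0.00903043, -0.02954924],
       [ 0.02939568, -0.01668915, -0.99942852]]), 't': array([0.00963549, 0.49829718, 1.49596777])}
```

View pics/top0.png

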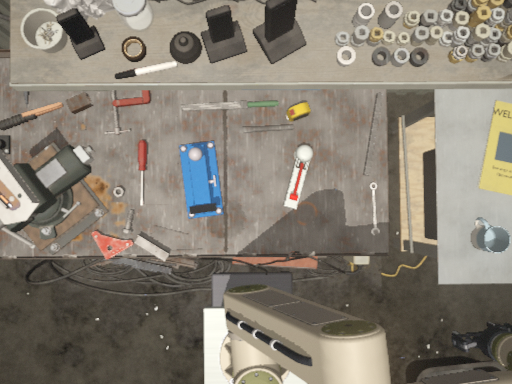

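View pics/side0.png

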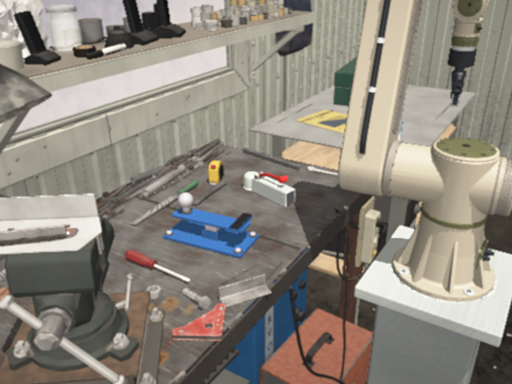

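The top picture shows the coupler at about (300,175), with its cup at (304,153), and the stand at about (200,180), with its ball at (195,154). I'll enlarge both.

```bash
python3 - <<'E'
import cv2
t=cv2.imread("pics/top0.png"); s=cv2.imread("pics/side0.png")
def crop(im,x0,y0,w,h,k,fn):
    c=cv2.resize(im[y0:y0+h,x0:x0+w],None,fx=k,fy=k,interpolation=cv2.INTER_CUBIC)
    for i in range(0,w,10):
        cv2.putText(c,str(x0+i),(i*k,8),0,0.3,(0,255,255),1); cv2.line(c,(i*k,10),(i*k,14),(0,255,255),1)
    for i in range(0,h,10):
        cv2.putText(c,str(y0+i),(0,i*k+3),0,0.3,(0,255,255),1); cv2.line(c,(20,i*k),(24,i*k),(0,255,255),1)
    cv2.imwrite(fn,c)
crop(t,270,135,60,80,7,"pics/t_c.png")
crop(t,170,130,60,95,6,"pics/t_s.png")
crop(s,155,155,150,105,5,"pics/s_c.png")
E
```

```text
(no output)
```

View pics/t_c.png

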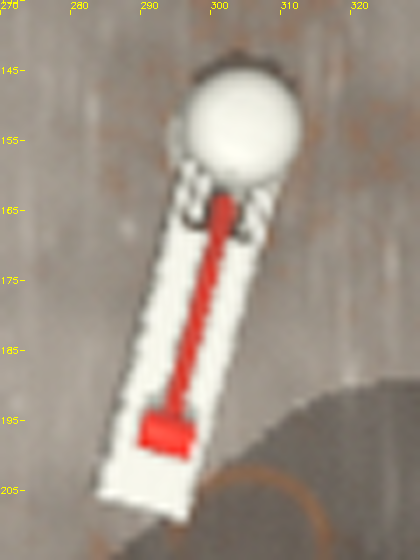

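View pics/t_s.png

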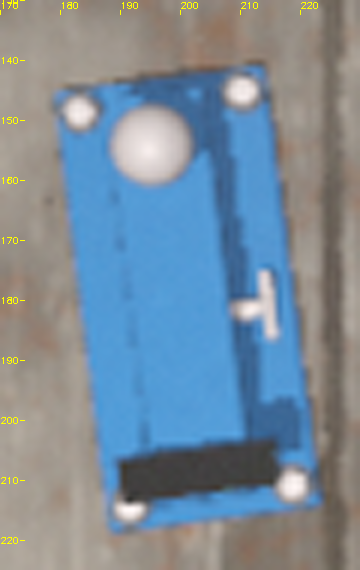

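View pics/s_c.png

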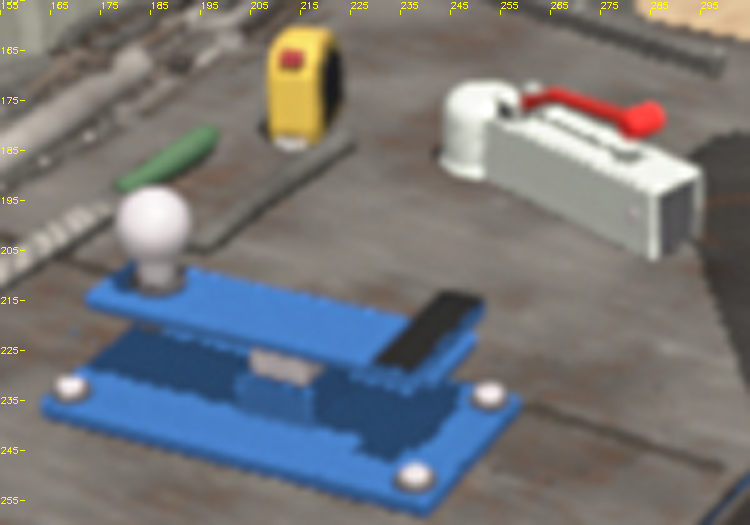

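```bash
cat > h.py <<'E'
import numpy as np
from workcell import env
from scipy.optimize import least_squares
from scipy.spatial.transform import Rotation as Ro
CM={n:env.camera_model(n) for n in("side","top")}
def proj(n,X):
    m=CM[n];c=np.atleast_2d(X)@np.array(m["R"]).T+m["t"]
    return np.c_[m["fx"]*c[:,0]/c[:,2]+m["cx"],m["fy"]*c[:,1]/c[:,2]+m["cy"]]
def ray(n,uv,z):
    m=CM[n];d=np.array([(uv[0]-m["cx"])/m["fx"],(uv[1]-m["cy"])/m["fy"],1.])@np.array(m["R"])
    o=-np.array(m["R"]).T@m["t"]; return o+d*(z-o[2])/d[2]
def T(p,L):
    x,y,a=p;L=np.atleast_2d(L);c,s=np.cos(a),np.sin(a)
    return np.c_[x+c*L[:,0]-s*L[:,1],y+s*L[:,0]+c*L[:,1],L[:,2]]
E
python3 - <<'E'
from h import *
f=lambda u,x0,y0,k:((u[0]+.5)/k-.5+x0,(u[1]+.5)/k-.5+y0)
tc=lambda *u:np.array(f(u,270,135,7)); ts=lambda *u:np.array(f(u,170,130,6)); sc=lambda *u:np.array(f(u,155,155,5))
# coupler: x to cup, y left of it
obs=[("top",tc(97,493),(-.172,.020,.047)),("top",tc(187,520),(-.172,-.020,.047)),("top",tc(167,434),(-.140,0,.074)),("top",tc(243,125),(0,0,.043)),
("side",sc(695,177),(-.172,-.02,.047)),("side",sc(652,189),(-.172,.02,.047)),("side",sc(655,258),(-.172,.02,0)),("side",sc(643,119),(-.140,0,.072))]
def fit(obs,p0):
    r=lambda p:np.concatenate([proj(n,T(p,L))[0]-u for n,u,L in obs])
    s=least_squares(r,p0,loss="soft_l1");print(s.x,np.degrees(s.x[2]));print(np.round(r(s.x).reshape(-1,2),1));return s.x
c=fit(obs,[.55,-.1,-.2])
o=[("top",ts(54,90),(.045,.055,.012)),("top",ts(265,65),(.045,-.055,.012)),("top",ts(112,532),(-.185,.055,.012)),("top",ts(322,500),(-.185,-.055,.012)),
("side",sc(520,402),(-.185,-.055,.012)),("side",sc(430,510),(-.185,.055,.012)),("side",sc(42,402),(.045,.055,.012))]
s=fit(o,[.55,.2,.1])
for z in(.085,.1,.115):print("ball",z,proj("side",T(s,(0,0,z))),proj("top",T(s,(0,0,z))))
print("obs ball",sc(154,222),ts(151,145))
for zz in(.062,.077,.092):print(zz,proj("side",T(s,[(-.148,.04,zz),(-.172,.04,zz),(-.148,-.04,zz),(-.172,-.04,zz)])).round(1).tolist())
print([sc(*a).round(1).tolist() for a in((373,360),(395,365),(443,292),(485,300))])
print(T(c,[(0,0,0),(-.118,0,.025),(-.14,0,.072),(-.036,0,.05)]),T(s,[(0,0,0),(-.118,0,0)]))
E
```

```text
[ 0.62473544 -0.1548381  -0.27580589] -15.802513487970463
[[-0.   0.2]
 [-0.1 -0.1]
 [ 0.  -0. ]
 [ 0.1 -0.1]
 [ 1.3 -1.8]
 [ 0.3 -0.1]
 [-0.5  0.4]
 [-0.7  0.7]]
[0.61673514 0.17146891 0.12050738] 6.90456429928468
[[-0.2  0.2]
 [-0.1 -0.1]
 [-0.5  0.4]
 [-0.1  1.1]
 [ 0.7 -1.8]
 [-0.4 -2. ]
 [-0.8 -0.6]]
ball 0.085 [[185.89570026 204.1551107 ]] [[195.50554009 154.2529767 ]]
ball 0.1 [[185.43820057 199.04700834]] [[194.98963942 153.67053199]]
ball 0.115 [[184.97572961 193.88340044]] [[194.46266078 153.07558041]]
obs ball [185.4 199. ] [194.75 153.75]
0.062 [[228.9, 230.9], [237.6, 233.0], [243.6, 216.3], [252.0, 218.1]]
0.077 [[228.7, 225.6], [237.4, 227.6], [243.4, 211.2], [251.9, 213.0]]
0.092 [[228.4, 220.2], [237.2, 222.2], [243.3, 206.0], [251.8, 207.8]]
[[229.2, 226.6], [233.6, 227.6], [243.2, 213.0], [251.6, 214.6]]
[[ 0.62473544 -0.1548381   0.        ]
 [ 0.51119513 -0.12270405  0.025     ]
 [ 0.4900266  -0.11671295  0.072     ]
 [ 0.59009602 -0.14503449  0.05      ]] [[0.61673514 0.17146891 0.        ]
 [0.4995909  0.15728343 0.        ]]
```

```bash
cat >> h.py <<'E'
CO=np.array([0.62474,-0.15484,-0.27581]); ST=np.array([0.61674,0.17147,0.12051])
def tool():
    s=env.get_state();q=s["orientation"];return s,Ro.from_quat([q[1],q[2],q[3],q[0]]).as_matrix()
def plan(targets,yaw):
    """targets: world TCP points; yaw: heading of object x. prints rows (mm, deg)"""
    s,R=tool();p=s["tcp_pos"]
    # jaw axis z should be along object y (either sign)
    best=None
    for sg in(1,-1):
        zt=sg*np.array([-np.sin(yaw),np.cos(yaw),0]); zl=R.T@zt  # rotation about y taking z->zl
        a=np.degrees(np.arctan2(zl[0],zl[2]))
        if best is None or abs(a)<abs(best):best=a
    print("clock",round(s["clock"],2),"tcp",p.round(4),"q6",s["joint_pos"].round(2),"F",s["wrist_force"].round(1),"gap",round(s["finger_gap"]*1e3,1))
    print("axes x",R[:,0].round(3),"y",R[:,1].round(3),"z",R[:,2].round(3),"spin",round(best,1))
    for t in np.atleast_2d(targets):print((R.T@(t-p)*1e3).round(1).tolist())
E
python3 - <<'E'
from h import *
k=T(CO,(-.14,0,.072))[0]
plan([k+[0,0,.1-.019],k-[0,0,.019]],CO[2])
E
```

```text
clock 0.1 tcp [ 0.1343 -0.5586  0.2305] q6 [-1.47  0.31  0.05  1.3   0.    1.43] F [-0.9  0.5 -0. ] gap 85.2
axes x [-0.972 -0.234 -0.   ] y [-0.     0.002 -1.   ] z [ 0.234 -0.972 -0.002] spin 29.3
[-449.1, 78.2, -346.5]
[-449.1, 178.2, -346.3]
```

```bash
python3 -m inch '[[[-20,3,-15,2],[-54,8,-42,5],[-90,14,-70,8],[-126,20,-98,12],[-162,26,-126,15],[-198,32,-154,18],[-234,38,-182,21],[-270,44,-210,24],[-306,50,-238,27],[-342,56,-266,29.3]]]' 50 30 && python3 -m inch '[[[-30,6,-22,0],[-60,12,-44,0],[-80,17,-60,0],[-90,20,-66,0],[-90,20,-66,0]]]' && python3 - <<'E'
from h import *
k=T(CO,(-.14,0,.072))[0]
plan([k+[0,0,.1-.019],k-[0,0,.019]],CO[2])
E
```

```text
clock: 1.1
tcp_pos: [0.4054, -0.2189, 0.1749]
orientation: [0.098, -0.098, -0.7, 0.7]
wrist_force: [0.6, -0.7, -0.2]
finger_gap: 0.0498
clock: 1.6
tcp_pos: [0.5097, -0.181, 0.1543]
orientation: [-0.097, 0.096, 0.701, -0.7]
wrist_force: [-0.4, -0.2, -0.5]
finger_gap: 0.05
clock 1.6 tcp [ 0.5097 -0.181   0.1543] q6 [-0.49  0.28 -0.19  1.1  -0.    2.93] F [-0.4 -0.2 -0.5] gap 50.0
axes x [-0.963  0.27   0.002] y [-0.001  0.001 -1.   ] z [-0.27  -0.963 -0.   ] spin 0.1
[36.3, 1.3, -56.6]
[36.1, 101.3, -56.6]
```

```bash
python3 -m inch '[[[0,0,0,-8],[0,0,0,-16],[0,0,0,-24],[0,0,0,-32],[0,0,0,-40],[0,0,0,-48],[0,0,0,-56],[0,0,0,-64],[0,0,0,-72],[0,0,0,-80]]]' >/dev/null && python3 -m inch '[[[0,0,0,-8],[0,0,0,-16],[0,0,0,-24],[0,0,0,-32],[0,0,0,-40],[0,0,0,-48],[0,0,0,-56],[0,0,0,-64],[0,0,0,-72],[0,0,0,-80]]]' >/dev/null && python3 -m inch '[[[0,0,0,-8],[0,0,0,-16],[0,0,0,-20],[0,0,0,-20]]]' && python3 - <<'E'
from h import *
k=T(CO,(-.14,0,.072))[0]
plan([k+[0,0,.1-.019],k-[0,0,.019]],CO[2])
E
```

```text
clock: 4.0
tcp_pos: [0.5079, -0.1824, 0.1556]
orientation: [-0.7, 0.7, -0.098, 0.097]
wrist_force: [-0.1, 0.2, -1.1]
finger_gap: 0.0497
clock 4.0 tcp [ 0.5079 -0.1824  0.1556] q6 [-0.49  0.28 -0.19  1.1  -0.   -0.22] F [-0.1  0.2 -1.1] gap 49.7
axes x [ 0.962 -0.274 -0.001] y [-0.001 -0.    -1.   ] z [ 0.274  0.962 -0.   ] spin -0.1
[-35.2, 2.6, 58.3]
[-35.1, 102.6, 58.3]
```

```bash
python3 -m inch '[[[-12,1,20,0],[-25,2,42,0],[-35,5,58,0],[-35,20,58,0],[-35,40,58,0],[-35,55,58,0],[-35,60,58,0],[-35,60,58,0]]]' && python3 - <<'E'
from h import *
import cv2
for n,(x,y,w,h) in(("top",(260,130,80,90)),("side",(220,130,110,90))):
    im=env.read_camera(n)[y:y+h,x:x+w];cv2.imwrite(f"pics/{n}1.png",cv2.resize(im,None,fx=6,fy=6,interpolation=2))
k=T(CO,(-.14,0,.072))[0]
plan([k-[0,0,.019]],CO[2])
E
```

```text
clock: 4.8
tcp_pos: [0.4905, -0.1161, 0.0947]
orientation: [0.7, -0.7, 0.098, -0.097]
wrist_force: [-1.3, -0.8, 1.1]
finger_gap: 0.0497
clock 4.9 tcp [ 0.4916 -0.1165  0.0959] q6 [-0.39  0.26 -0.37  0.94 -0.   -0.12] F [ 1.   0.2 -0.2] gap 50.0
axes x [ 0.962 -0.273  0.001] y [ 0.001 -0.    -1.   ] z [ 0.273  0.962 -0.   ] spin -0.0
[-1.5, 42.9, -0.6]
```

View pics/side1.png

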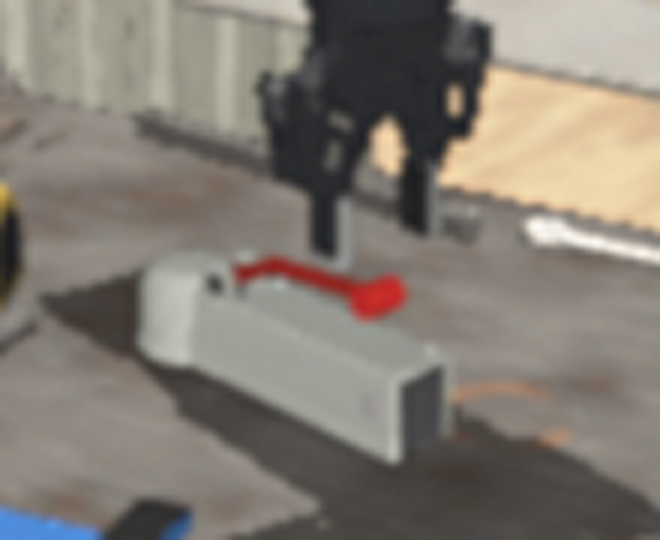

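View pics/top1.png

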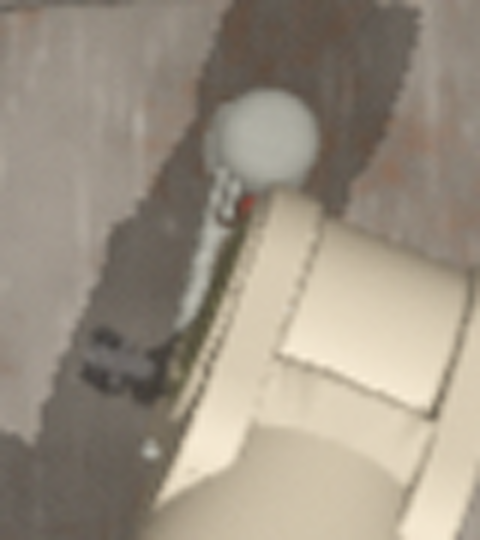

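The side view shows the open fingers straddling the knob (crop (380,298)) from above, so I'll descend and grip it.

```bash
python3 -m inch '[[[-1,12,-1,0],[-1,25,-1,0],[-1,35,-1,0],[-1,40,-1,0],[-1,40,-1,0]]]' && python3 -m inch '[[[0,0,0,0],[0,0,0,0],[0,0,0,0],[0,0,0,0],[0,0,0,0],[0,0,0,0]]]' 15 25 && python3 - <<'E'
from h import *
import cv2
for n,(x,y,w,h) in(("side",(220,130,110,90)),):
    im=env.read_camera(n)[y:y+h,x:x+w];cv2.imwrite(f"pics/{n}2.png",cv2.resize(im,None,fx=6,fy=6,interpolation=2))
k=T(CO,(-.14,0,.072))[0]
plan([k-[0,0,.019]],CO[2])
E
```

```text
clock: 5.4
tcp_pos: [0.4895, -0.1167, 0.0544]
orientation: [0.701, -0.7, 0.098, -0.097]
wrist_force: [0.4, -0.1, 0.1]
finger_gap: 0.0499
clock: 6.0
tcp_pos: [0.4907, -0.1169, 0.0558]
orientation: [0.7, -0.7, 0.097, -0.098]
wrist_force: [1.1, 1.4, 2.7]
finger_gap: 0.0234
clock 6.05 tcp [ 0.4907 -0.1169  0.0558] q6 [-0.39  0.3  -0.43  0.84  0.   -0.12] F [-0.2  2.1  4.1] gap 23.4
axes x [ 0.962 -0.272  0.001] y [ 0.001 -0.    -1.   ] z [0.272 0.962 0.   ] spin 0.0
[-0.7, 2.8, 0.0]
```

View pics/side2.png

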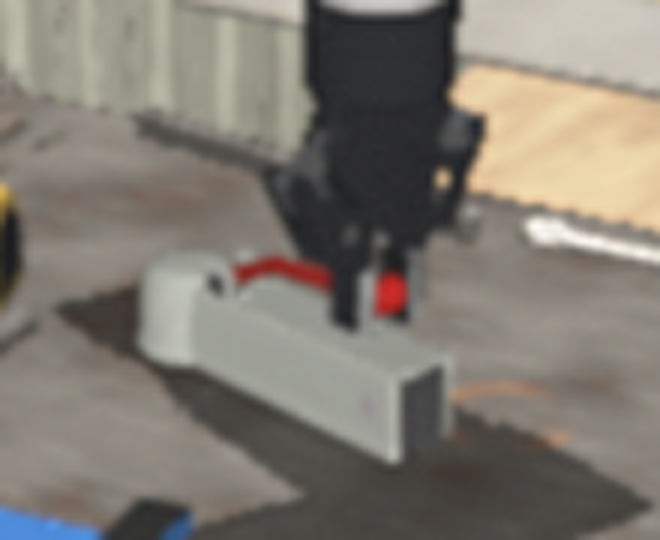

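```bash
python3 - <<'E'
import numpy as np
for i in range(1,21):
    th=i*.07;f=np.arctan2(22,104)+th
    print(i,round(th,2),np.round([104-106.3*np.cos(f),-(106.3*np.sin(f)-22)],1))
E
```

```text
1 0.07 [ 1.8 -7.2]
2 0.14 [  4.1 -14.3]
3 0.21 [  6.9 -21.2]
4 0.28 [ 10.1 -27.9]
5 0.35 [ 13.9 -34.3]
6 0.42 [ 18.  -40.5]
7 0.49 [ 22.6 -46.4]
8 0.56 [ 27.6 -51.9]
9 0.63 [ 32.9 -57. ]
10 0.7 [ 38.6 -61.8]
11 0.77 [ 44.7 -66.2]
12 0.84 [ 51.  -70.1]
13 0.91 [ 57.5 -73.6]
14 0.98 [ 64.3 -76.6]
15 1.05 [ 71.3 -79.2]
16 1.12 [ 78.5 -81.2]
17 1.19 [ 85.8 -82.7]
18 1.26 [ 93.1 -83.7]
19 1.33 [100.6 -84.2]
20 1.4 [108.  -84.2]
```

```bash
python3 -m inch '[[[1.8,-7.2,0,0],[4.1,-14.3,0,0],[6.9,-21.2,0,0],[10.1,-27.9,0,0],[13.9,-34.3,0,0]]]' && python3 -m inch '[[[4.1,-6.2,0,0],[8.7,-12.1,0,0],[13.7,-17.6,0,0],[19,-22.7,0,0],[24.7,-27.5,0,0]]]' && python3 -m inch '[[[6.1,-4.4,0,0],[12.4,-8.3,0,0],[18.9,-11.8,0,0],[25.7,-14.8,0,0],[32.7,-17.4,0,0]]]'
```

```text
clock: 6.55
tcp_pos: [0.5035, -0.1208, 0.09]
orientation: [-0.7, 0.7, -0.097, 0.097]
wrist_force: [1.7, 0.3, -4.5]
finger_gap: 0.0235
clock: 7.05
tcp_pos: [0.5273, -0.1275, 0.1173]
orientation: [-0.7, 0.7, -0.097, 0.097]
wrist_force: [-0.7, 1.2, -4.5]
finger_gap: 0.0235
clock: 7.55
tcp_pos: [0.5591, -0.1364, 0.1348]
orientation: [-0.7, 0.7, -0.097, 0.097]
wrist_force: [-2.8, 1.4, -2.1]
finger_gap: 0.0238
```

```bash
python3 - <<'E'
from h import *
import cv2
for n,(x,y,w,h) in(("side",(220,110,110,100)),):
    im=env.read_camera(n)[y:y+h,x:x+w];cv2.imwrite(f"pics/{n}3.png",cv2.resize(im,None,fx=6,fy=6,interpolation=2))
plan(T(CO,(-.032,0,.156-.019)),CO[2])
E
```

```text
clock 7.6 tcp [ 0.5605 -0.1369  0.1352] q6 [-0.38  0.36 -0.13  1.08  0.   -0.1 ] F [-1.7  1.3 -0.1] gap 23.0
axes x [ 0.962 -0.272  0.002] y [ 0.002 -0.001 -1.   ] z [ 0.272  0.962 -0.   ] spin 0.0
[34.7, -1.7, 0.2]
```

View pics/side3.png

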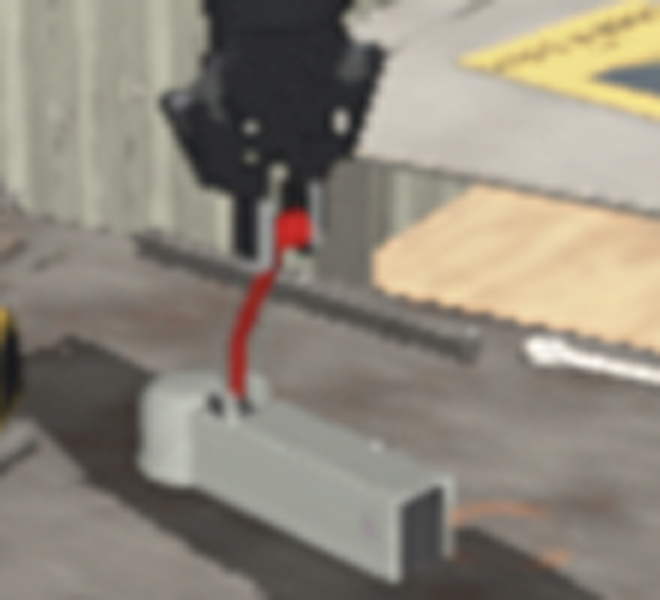

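The handle is most of the way up and the coupler hasn't moved. I'll finish the swing and press lightly onto the stop.

```bash
python3 -m inch '[[[7.2,-2,0,0],[14.5,-3.5,0,0],[21.8,-4.5,0,0],[29.3,-5,0,0],[34,-5,0,0],[37,-5,0,0],[39,-5,0,0]]]' && python3 -m inch '[[[1,0,0,0],[2,0,0,0],[2,0,0,0]]]' && python3 - <<'E'
from h import *
import cv2
for n,(x,y,w,h) in(("side",(220,110,110,100)),):
    im=env.read_camera(n)[y:y+h,x:x+w];cv2.imwrite(f"pics/{n}4.png",cv2.resize(im,None,fx=6,fy=6,interpolation=2))
plan(T(CO,(-.032,0,.156-.019)),CO[2])
E
```

```text
clock: 8.3
tcp_pos: [0.5968, -0.1471, 0.1397]
orientation: [-0.7, 0.7, -0.097, 0.097]
wrist_force: [-2.2, 1.5, 2.2]
finger_gap: 0.0233
clock: 8.6
tcp_pos: [0.5984, -0.1475, 0.1397]
orientation: [-0.7, 0.7, -0.097, 0.097]
wrist_force: [-1.8, 1.5, 2.5]
finger_gap: 0.0235
clock 8.65 tcp [ 0.5984 -0.1475  0.1397] q6 [-0.37  0.43 -0.01  1.13 -0.   -0.1 ] F [-1.6  1.   2.4] gap 23.6
axes x [ 0.962 -0.272  0.001] y [ 0.001 -0.    -1.   ] z [ 0.272  0.962 -0.   ] spin 0.0
[-4.7, 2.7, 0.2]
```

View pics/side4.png

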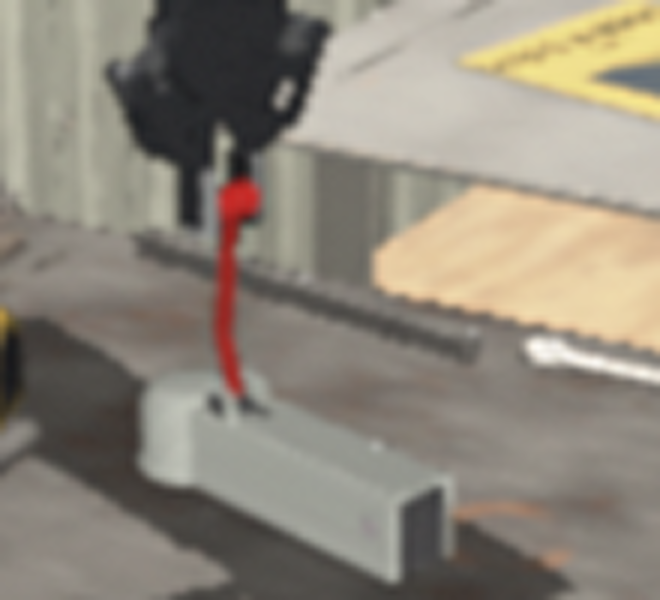

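```bash
python3 - <<'E'
from h import *
for th in(1.2,1.3,1.4,1.45):
    f=np.arctan2(22,104)+th
    u=proj("side",T(CO,(-.036-.1063*np.cos(f),0,.05+.1063*np.sin(f))))[0]
    print(th,((u-[220,110]+.5)*6-.5).round(0))
print(((proj("side",T(CO,[(-.172,.02,0),(-.172,.02,.047),(-.172,-.02,.047)]))-[220,110]+.5)*6-.5).round())
E
```

```text
1.2 [256. 213.]
1.3 [242. 206.]
1.4 [228. 200.]
1.45 [221. 198.]
[[393. 582.]
 [394. 496.]
 [452. 472.]]
```

```bash
python3 -m inch '[[[1,0,0,0],[2,0,0,0],[3,0.3,0,0],[4,0.5,0,0],[4,0.5,0,0]]]' && python3 -m inch '[[[1,0.2,0,0],[2,0.4,0,0],[3,0.6,0,0],[4,0.8,0,0],[4,0.8,0,0]]]' && python3 - <<'E'
from h import *
import cv2
for n,(x,y,w,h) in(("side",(220,110,110,100)),):
    im=env.read_camera(n)[y:y+h,x:x+w];cv2.imwrite(f"pics/{n}5.png",cv2.resize(im,None,fx=6,fy=6,interpolation=2))
plan(T(CO,(-.032,0,.156-.019)),CO[2])
E
```

```text
clock: 9.15
tcp_pos: [0.6018, -0.1486, 0.1394]
orientation: [-0.7, 0.7, -0.097, 0.097]
wrist_force: [-5.0, 2.7, 6.7]
finger_gap: 0.0235
clock: 9.65
tcp_pos: [0.606, -0.1499, 0.1391]
orientation: [-0.7, 0.701, -0.097, 0.097]
wrist_force: [-4.0, 1.8, 8.5]
finger_gap: 0.0236
clock 9.7 tcp [ 0.606  -0.1499  0.1391] q6 [-0.37  0.45  0.01  1.14 -0.   -0.1 ] F [-5.1  3.   8.5] gap 23.4
axes x [ 0.962 -0.272  0.001] y [ 0.001 -0.001 -1.   ] z [ 0.272  0.962 -0.   ] spin 0.0
[-12.6, 2.1, 0.3]
```

View pics/side5.png

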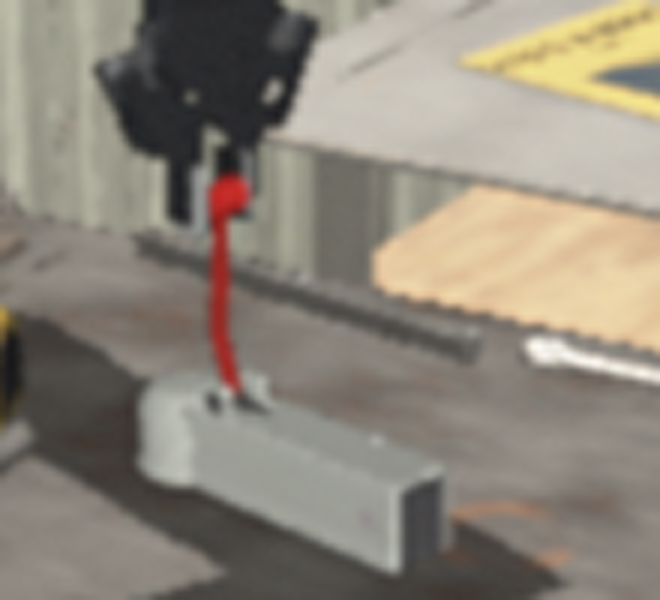

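The force has risen to about 5 N back and 8 N up, and the coupler's tail corner has moved slightly. That means the handle is at its stop, so I'll back off and release.

```bash
python3 -m inch '[[[-2,-0.5,0,0],[-4,-0.8,0,0],[-4,-0.8,0,0]]]' && python3 -m inch '[[[-1.5,0,0,0],[-3,0,0,0],[-3,0,0,0]]]' && python3 -m inch '[[[0,0,0,0],[0,0,0,0],[0,0,0,0],[0,-3,0,0]]]' 60 && python3 -m inch '[[[0,-15,0,0],[0,-40,0,0],[0,-60,0,0],[-20,-65,0,0],[-50,-65,0,0],[-85,-65,0,0],[-105,-65,0,0],[-110,-65,0,0],[-110,-65,0,0]]]' 70 && python3 - <<'E'
from h import *
import cv2
for n,(x,y,w,h) in(("side",(220,110,110,100)),("top",(260,130,80,90))):
    im=env.read_camera(n)[y:y+h,x:x+w];cv2.imwrite(f"pics/{n}6.png",cv2.resize(im,None,fx=6,fy=6,interpolation=2))
plan(T(CO,(-.118,0,.025-.019)),CO[2])
E
```

```text
clock: 10.0
tcp_pos: [0.6021, -0.1487, 0.1392]
orientation: [-0.7, 0.701, -0.097, 0.097]
wrist_force: [-2.9, 1.0, 3.7]
finger_gap: 0.0234
clock: 10.3
tcp_pos: [0.6007, -0.1482, 0.1393]
orientation: [-0.7, 0.701, -0.096, 0.098]
wrist_force: [2.3, 0.4, 1.0]
finger_gap: 0.0234
clock: 10.7
tcp_pos: [0.5987, -0.1477, 0.1413]
orientation: [0.7, -0.7, 0.098, -0.097]
wrist_force: [0.5, 0.2, 0.1]
finger_gap: 0.0599
clock: 11.6
tcp_pos: [0.4933, -0.1179, 0.2076]
orientation: [-0.7, 0.701, -0.097, 0.098]
wrist_force: [0.1, -0.4, -0.2]
finger_gap: 0.0699
clock 11.7 tcp [ 0.4944 -0.1183  0.2073] q6 [-0.39  0.19 -0.17  1.2  -0.   -0.12] F [ 0.5 -0.9 -1.3] gap 70.2
axes x [ 0.962 -0.272  0.001] y [ 0.001 -0.001 -1.   ] z [ 0.272  0.962 -0.   ] spin 0.0
[17.0, 201.3, 0.3]
```

View pics/side6.png

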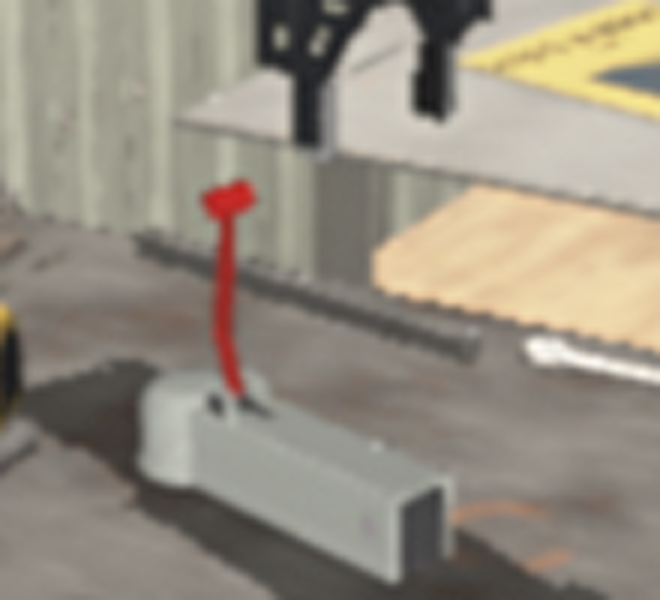

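View pics/top6.png

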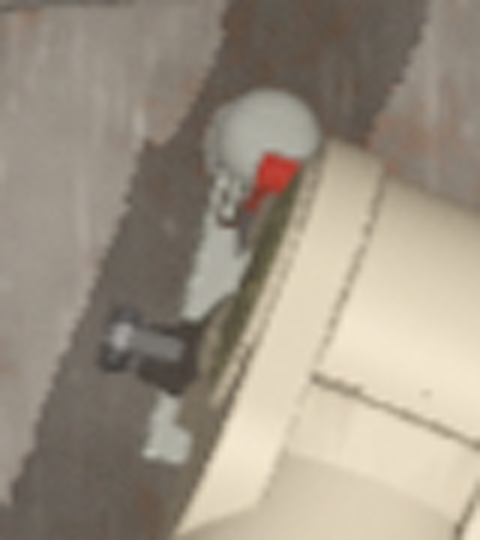

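The knob at side crop (231,200) matches 1.4 rad, and the coupler is back where it lay. Next I'll grip the channel.

```bash
python3 -m inch '[[[6,20,0,0],[12,55,0,0],[17,95,0,0],[17,130,0,0],[17,155,0,0],[17,175,0,0],[17,190,0,0],[17,197,0,0],[17,200,0,0],[17,200,0,0]]]' && python3 - <<'E'
from h import *
plan(T(CO,(-.118,0,.025-.019)),CO[2])
E
```

```text
clock: 12.7
tcp_pos: [0.5102, -0.1227, 0.0069]
orientation: [-0.7, 0.7, -0.097, 0.097]
wrist_force: [0.4, -0.4, 0.0]
finger_gap: 0.0694
clock 12.7 tcp [ 0.5102 -0.1227  0.0069] q6 [-0.39  0.4  -0.43  0.74 -0.   -0.11] F [ 0.4 -0.4  0. ] gap 69.4
axes x [ 0.962 -0.272  0.   ] y [ 0. -0. -1.] z [ 0.272  0.962 -0.   ] spin 0.0
[0.9, 0.9, 0.2]
```

```bash
python3 -m inch '[[[1,0,0,0],[1,0,0,0],[1,0,0,0],[1,0,0,0],[1,0,0,0],[1,0,0,0]]]' 30 80 && python3 -m inch '[[[0,-4,0,0],[0,-12,0,0],[0,-25,0,0],[0,-25,0,0]]]' && python3 - <<'E'
from h import *
import cv2
for n,(x,y,w,h) in(("side",(210,90,120,110)),):
    im=env.read_camera(n)[y:y+h,x:x+w];cv2.imwrite(f"pics/{n}7.png",cv2.resize(im,None,fx=5,fy=5,interpolation=2))
plan(T(CO,(-.118,0,.025-.019)),CO[2])
E
```

```text
clock: 13.3
tcp_pos: [0.5117, -0.1228, 0.0081]
orientation: [-0.7, 0.7, -0.096, 0.098]
wrist_force: [0.2, 1.1, 6.0]
finger_gap: 0.0389
clock: 13.7
tcp_pos: [0.5109, -0.123, 0.0328]
orientation: [-0.7, 0.701, -0.097, 0.097]
wrist_force: [1.6, -0.5, -7.2]
finger_gap: 0.0391
clock 13.75 tcp [ 0.5107 -0.1229  0.0322] q6 [-0.39  0.37 -0.4   0.8  -0.   -0.11] F [-0.4 -0.3 -8.5] gap 39.3
axes x [ 0.962 -0.272  0.   ] y [ 0. -0. -1.] z [ 0.272  0.962 -0.   ] spin 0.0
[0.4, 26.2, 0.3]
```

View pics/side7.png

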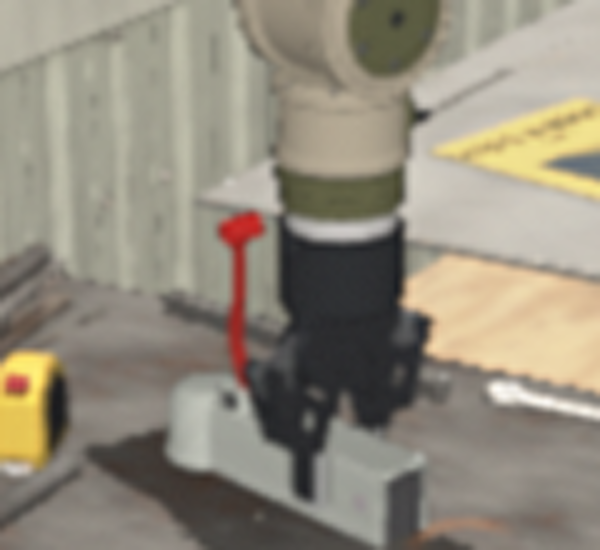

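```bash
python3 -m inch '[[[0,-10,0,0],[0,-30,0,0],[0,-55,0,0],[0,-80,0,0],[0,-105,0,0],[0,-118,0,0],[0,-122,0,0],[0,-122,0,0]]]' && python3 - <<'E'
from h import *
plan(T(ST,(-.1175,0,.15)),ST[2])
E
```

```text
clock: 14.55
tcp_pos: [0.5106, -0.1227, 0.1541]
orientation: [-0.7, 0.7, -0.097, 0.097]
wrist_force: [-0.6, 0.1, -8.4]
finger_gap: 0.0388
clock 14.55 tcp [ 0.5106 -0.1227  0.1541] q6 [-0.39  0.25 -0.23  1.09 -0.   -0.11] F [-0.6  0.1 -8.4] gap 38.8
axes x [ 0.962 -0.272  0.   ] y [ 0. -0. -1.] z [ 0.272  0.962 -0.   ] spin -22.7
[-86.3, 4.1, 266.6]
```

```bash
python3 -m inch '[[[-3,0,8,-1],[-9,0,27,-3],[-17,0,52,-5],[-25,0,78,-7],[-33,0,104,-9],[-42,0,130,-11],[-50,0,156,-13.5],[-58,0,182,-16],[-66,0,206,-18],[-74,0,228,-20]]]' && python3 -m inch '[[[-4,0,14,-1.2],[-7,0,24,-2.2],[-9,0,30,-2.7],[-9,0,30,-2.7],[-9,0,30,-2.7],[-9,0,30,-2.7]]]' && python3 - <<'E'
from h import *
plan(T(ST,(-.1175,0,.15)),ST[2])
E
```

```text
clock: 15.55
tcp_pos: [0.4999, 0.1185, 0.1525]
orientation: [0.707, -0.707, -0.026, 0.028]
wrist_force: [-0.4, 0.2, -8.5]
finger_gap: 0.0391
clock: 16.15
tcp_pos: [0.4906, 0.1453, 0.154]
orientation: [-0.706, 0.706, 0.042, -0.042]
wrist_force: [-0.1, -0.1, -8.6]
finger_gap: 0.0393
clock 16.15 tcp [0.4906 0.1453 0.154 ] q6 [ 0.13  0.23 -0.26  1.08 -0.    0.01] F [-0.1 -0.1 -8.6] gap 39.3
axes x [0.993 0.119 0.   ] y [ 0. -0. -1.] z [-0.119  0.993 -0.   ] spin -0.1
[10.8, 4.0, 10.8]
```

```bash
python3 -m inch '[[[3,0,3,0],[7,1,7,0],[10.8,2,10.8,0],[10.8,2,10.8,0],[10.8,2,10.8,0]]]' && python3 - <<'E'
from h import *
import cv2
for n,(x,y,w,h) in(("side",(150,120,130,120)),("top",(165,125,80,95))):
    im=env.read_camera(n);cv2.imwrite(f"pics/{n}8full.png",im);im=im[y:y+h,x:x+w];cv2.imwrite(f"pics/{n}8.png",cv2.resize(im,None,fx=6 if n=="top" else 5,fy=6 if n=="top" else 5,interpolation=2))
plan(T(ST,(-.1175,0,.15)),ST[2])
E
```

```text
clock: 16.65
tcp_pos: [0.4997, 0.1582, 0.1517]
orientation: [-0.706, 0.706, 0.043, -0.043]
wrist_force: [0.0, 0.1, -7.6]
finger_gap: 0.0389
clock 16.75 tcp [0.4996 0.1581 0.1518] q6 [ 0.15  0.25 -0.23  1.08 -0.    0.03] F [ 0.3  0.3 -8.6] gap 39.3
axes x [ 0.993  0.12  -0.   ] y [-0. -0. -1.] z [-0.12   0.993 -0.   ] spin 0.0
[0.4, 1.8, -0.8]
```

View pics/side8.png

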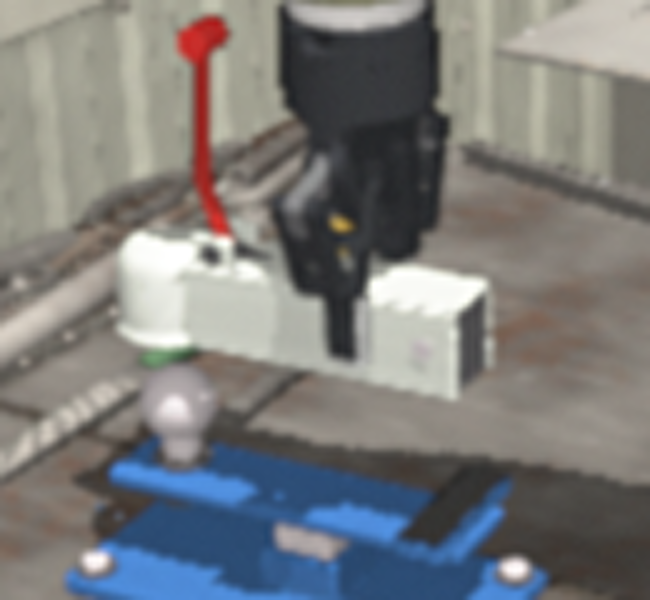

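View pics/top8.png

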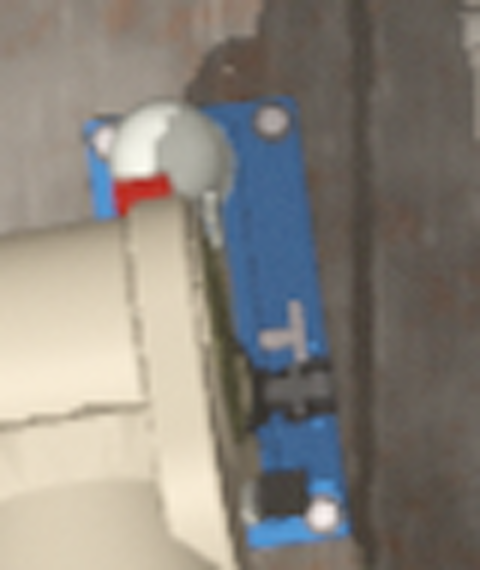

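```bash
python3 - <<'E'
from h import *
s,R=tool();p=s["tcp_pos"];yaw=np.arctan2(R[1,0],R[0,0]);print("yaw",np.degrees(yaw))
und=p[2]-.008
pose=(p[0]+.1175*np.cos(yaw),p[1]+.1175*np.sin(yaw),yaw);print(pose,und)
L=[(-.172,.02,0),(-.172,.02,.047),(-.172,-.02,.047),(-.172,-.02,0),(0,0,.043),(0,.0285,0),(-.02,.02,0),(-.032,0,.156)]
X=T(pose,[(a,b,c+und) for a,b,c in L])
print(np.c_[((proj("side",X)-[150,120]+.5)*5-.5).round(0),((proj("top",X)-[165,125]+.5)*6-.5).round(0)])
B=T(ST,[(0,0,.1)]);print(((proj("side",B)-[150,120]+.5)*5-.5).round(0))
# cup silhouette columns in side view, lower rim circle and roof circle
a=np.linspace(0,6.283,73)
for z in(0,.02,.04):
    u=(proj("side",T(pose,np.c_[.0285*np.cos(a),.0285*np.sin(a),0*a+und+z]))-[150,120]+.5)*5-.5
    v=(proj("top",T(pose,np.c_[.0285*np.cos(a),.0285*np.sin(a),0*a+und+z]))-[165,125]+.5)*6-.5
    print(z,u.min(0).round(),u.max(0).round(),v.min(0).round(),v.max(0).round())
E
```

```text
yaw 6.918984419786649
(np.float64(0.6161982934014103), np.float64(0.17224503316082398), np.float64(0.12075905901946653)) 0.1438261576156267
[[454. 400. 175. 534.]
 [451. 311. 165. 535.]
 [489. 279. 253. 523.]
 [491. 366. 260. 523.]
 [165. 245. 161. 154.]
 [141. 344. 111. 173.]
 [184. 344. 134. 213.]
 [202.  38. 142. 197.]]
[[179. 397.]]
0 [116. 298.] [228. 346.] [111. 105.] [232. 225.]
0.02 [112. 263.] [225. 310.] [105.  99.] [228. 221.]
0.04 [109. 228.] [223. 273.] [100.  93.] [225. 217.]
```

```bash
python3 - <<'E'
import cv2
t=cv2.imread("pics/top8full.png");s=cv2.imread("pics/side8full.png")
cv2.imwrite("pics/z1.png",cv2.resize(t[138:170,175:215],None,fx=16,fy=16,interpolation=2))
cv2.imwrite("pics/z2.png",cv2.resize(s[160:215,165:255],None,fx=8,fy=8,interpolation=2))
E
```

```text
(no output)
```

View pics/z1.png

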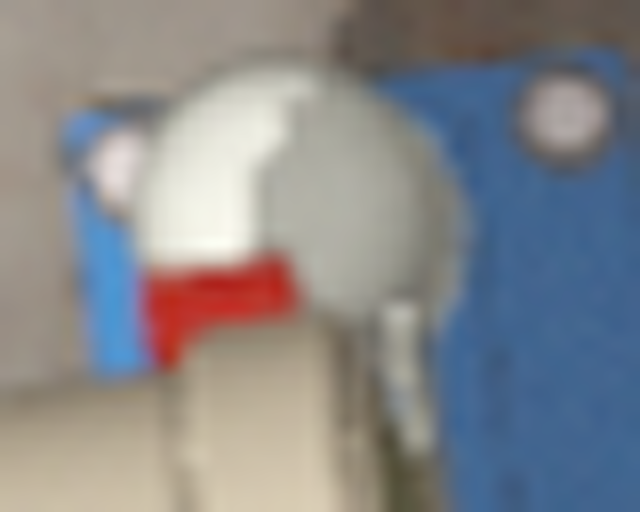

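View pics/z2.png

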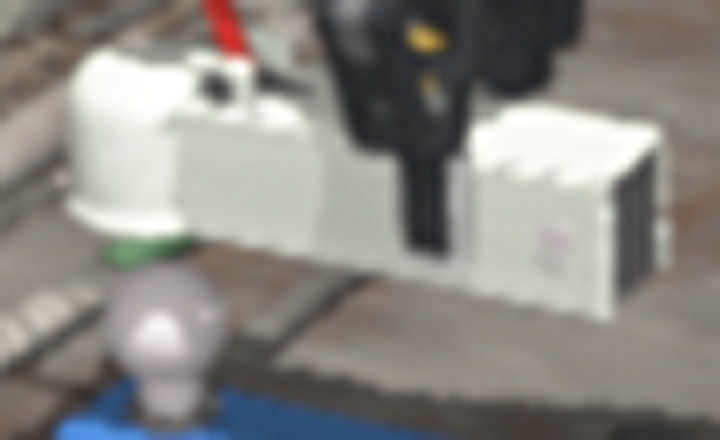

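```bash
python3 -m inch '[[[0.4,4,-0.4,0],[0.4,10,-0.4,0],[0.4,16,-0.4,0],[0.4,20,-0.4,0],[0.4,22,-0.4,0],[0.4,22,-0.4,0]]]' && python3 -m inch '[[[0,2,0,0],[0,4,0,0],[0,6,0,0],[0,8,0,0],[0,10,0,0],[0,10,0,0]]]' && python3 -m inch '[[[0,1.5,0,0],[0,3,0,0],[0,4.5,0,0],[0,6,0,0],[0,7.5,0,0],[0,9,0,0],[0,9,0,0]]]' && python3 - <<'E'
from h import *
plan(T(ST,(-.1175,0,.085)),ST[2])
print(env.get_state()["ft_torque"])
E
```

```text
clock: 17.35
tcp_pos: [0.4998, 0.1576, 0.1295]
orientation: [-0.706, 0.706, 0.042, -0.043]
wrist_force: [-0.4, 0.1, -8.0]
finger_gap: 0.0392
clock: 17.95
tcp_pos: [0.4999, 0.1577, 0.1196]
orientation: [-0.706, 0.706, 0.042, -0.043]
wrist_force: [-0.4, -0.5, -7.9]
finger_gap: 0.0389
clock: 18.65
tcp_pos: [0.5, 0.1577, 0.1107]
orientation: [-0.706, 0.706, 0.042, -0.043]
wrist_force: [-0.1, -0.1, -8.7]
finger_gap: 0.039
clock 18.65 tcp [0.5    0.1577 0.1107] q6 [ 0.15  0.29 -0.3   0.99 -0.    0.03] F [-0.1 -0.1 -8.7] gap 39.0
axes x [ 0.993  0.12  -0.   ] y [-0. -0. -1.] z [-0.12   0.993 -0.   ] spin 0.0
[0.1, 25.7, -0.4]
[-0.00859017  0.11165426  0.03925815]
```

```bash
python3 -m inch '[[[0,1.5,0,0],[0,3,0,0],[0,4.5,0,0],[0,6,0,0],[0,6,0,0]]]' && python3 -m inch '[[[0,1,0,0],[0,2,0,0],[0,3,0,0],[0,4,0,0],[0,5,0,0],[0,6,0,0],[0,6,0,0]]]' && python3 - <<'E'
from h import *
import cv2
for n,(x,y,w,h) in(("side",(150,120,130,120)),):
    im=env.read_camera(n)[y:y+h,x:x+w];cv2.imwrite(f"pics/{n}9.png",cv2.resize(im,None,fx=5,fy=5,interpolation=2))
plan(T(ST,(-.1175,0,.085)),ST[2])
print(env.get_state()["ft_torque"])
E
```

```text
clock: 19.15
tcp_pos: [0.5, 0.1577, 0.1046]
orientation: [-0.706, 0.706, 0.042, -0.043]
wrist_force: [-0.3, 0.6, -7.9]
finger_gap: 0.0389
clock: 19.85
tcp_pos: [0.5001, 0.1577, 0.0988]
orientation: [-0.706, 0.706, 0.043, -0.043]
wrist_force: [-0.1, -0.5, -8.5]
finger_gap: 0.039
clock 19.9 tcp [0.5001 0.1577 0.0989] q6 [ 0.15  0.3  -0.32  0.96 -0.    0.03] F [ 0.2  0.4 -7.9] gap 38.9
axes x [ 0.993  0.12  -0.   ] y [-0. -0. -1.] z [-0.12   0.993 -0.   ] spin 0.0
[-0.0, 13.9, -0.4]
[-0.05049853  0.26076685 -0.01812496]
```

View pics/side9.png

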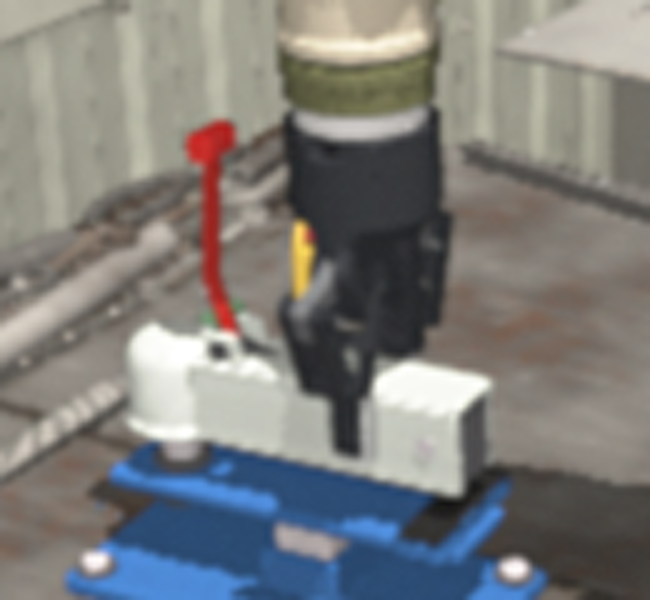

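The ball is inside the socket with no side force. I'll keep going down and feel for contact.

```bash
python3 -m inch '[[[0,1,0,0],[0,2,0,0],[0,3,0,0],[0,4,0,0],[0,5,0,0],[0,5,0,0]]]' && python3 -m inch '[[[0,0.7,0,0],[0,1.4,0,0],[0,2.1,0,0],[0,2.8,0,0],[0,3.5,0,0],[0,4,0,0],[0,4,0,0]]]'
```

```text
clock: 20.5
tcp_pos: [0.5, 0.1577, 0.0938]
orientation: [-0.706, 0.706, 0.042, -0.043]
wrist_force: [-0.4, -0.4, -7.8]
finger_gap: 0.0387
clock: 21.2
tcp_pos: [0.5001, 0.1577, 0.0899]
orientation: [-0.706, 0.706, 0.043, -0.043]
wrist_force: [0.1, 0.2, -9.0]
finger_gap: 0.0391
```

```bash
python3 -m inch '[[[0,0.5,0,0],[0,1,0,0],[0,1.5,0,0],[0,2,0,0],[0,2,0,0]]]' && python3 -m inch '[[[0,0.5,0,0],[0,1,0,0],[0,1.5,0,0],[0,2,0,0],[0,2,0,0]]]'
```

```text
clock: 21.7
tcp_pos: [0.5001, 0.1577, 0.0879]
orientation: [-0.706, 0.706, 0.043, -0.043]
wrist_force: [0.5, 0.9, -8.5]
finger_gap: 0.0387
clock: 22.2
tcp_pos: [0.5001, 0.1577, 0.0859]
orientation: [-0.706, 0.706, 0.043, -0.043]
wrist_force: [-0.3, -0.6, -8.4]
finger_gap: 0.0388
```

```bash
python3 -m inch '[[[0,0.5,0,0],[0,1,0,0],[0,1.5,0,0],[0,2,0,0],[0,2,0,0]]]' && python3 -m inch '[[[0,0.5,0,0],[0,1,0,0],[0,1.5,0,0],[0,1.5,0,0]]]'
```

```text
clock: 22.7
tcp_pos: [0.5002, 0.1577, 0.0839]
orientation: [-0.706, 0.706, 0.043, -0.043]
wrist_force: [0.8, 0.5, -7.8]
finger_gap: 0.0392
clock: 23.1
tcp_pos: [0.5004, 0.1577, 0.0834]
orientation: [-0.706, 0.706, 0.043, -0.042]
wrist_force: [-2.6, -0.4, 3.2]
finger_gap: 0.0396
```

```bash
python3 - <<'E'
from h import *
import cv2
im=env.read_camera("side");cv2.imwrite("pics/s10full.png",im)
cv2.imwrite("pics/s10.png",cv2.resize(im[170:245,165:265],None,fx=8,fy=8,interpolation=2))
plan(T(ST,(-.1175,0,.085)),ST[2])
s,R=tool();print(s["ft_torque"],R.T@s["ft_torque"],R.T@s["wrist_force"])
p=s["tcp_pos"]
X=lambda u:T(ST,[(a,b,c+u) for a,b,c in[(-.172,.02,0),(-.172,.02,.047),(-.172,-.02,.047),(-.172,-.02,0),(-.02,.02,.0),(-.032,0,.156)]])
for u in(.0755,):print(((proj("side",X(u))-[165,170]+.5)*8-.5).round())
print(((proj("side",T(ST,[(-.148,.04,.0756),(-.172,.04,.0756),(-.172,-.04,.0756)]))-[165,170]+.5)*8-.5).round())
E
```

```text
clock 23.15 tcp [0.5004 0.1578 0.0834] q6 [ 0.15  0.31 -0.34  0.92 -0.    0.03] F [-3.6 -1.   3.5] gap 38.9
axes x [0.993 0.12  0.001] y [ 0.001 -0.    -1.   ] z [-0.12   0.993 -0.   ] spin 0.0
[-0.4, -1.6, -0.4]
[-0.08870133  0.66981258  0.00896836] [-0.00742536 -0.00907326  0.67561808] [-3.71721043 -3.4837929  -0.59199211]
[[ 613.  438.]
 [ 609.  303.]
 [ 668.  247.]
 [ 671.  380.]
 [ 192.  341.]
 [ 221. -127.]]
[[513. 452.]
 [583. 469.]
 [699. 351.]]
```

View pics/s10.png

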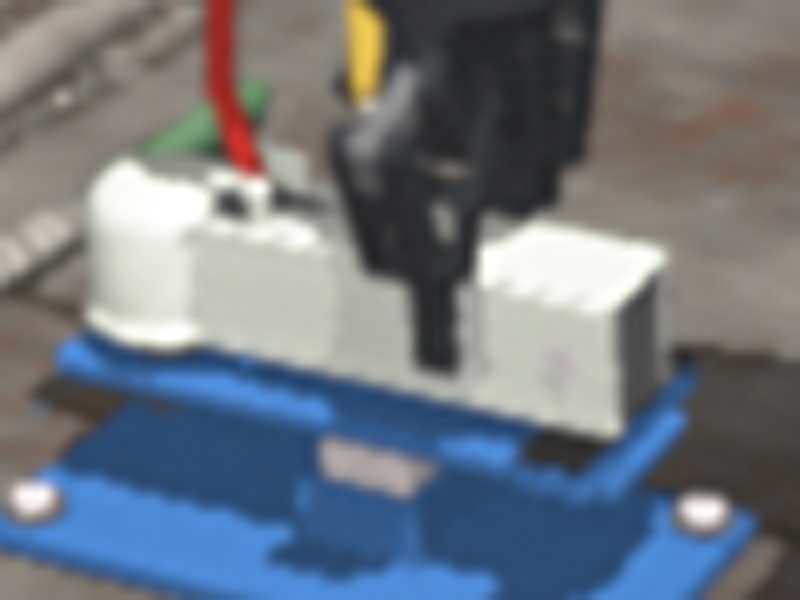

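The moment of about +0.5 N·m shows the tail touched the rest first. I'll ease the grip and lower a little more so the cup settles on the ball.

```bash
python3 -m inch '[[[0,0,0,0],[0,0,0,0],[0,0.3,0,0],[0,0.6,0,0],[0,0.6,0,0]]]' 30 30 && python3 - <<'E'
from h import *
s,R=tool();print(s["tcp_pos"],s["finger_gap"],R.T@s["ft_torque"],R.T@s["wrist_force"])
E
python3 -m inch '[[[0,0.4,0,0],[0,0.8,0,0],[0,0.8,0,0]]]' && python3 - <<'E'
from h import *
s,R=tool();print(s["tcp_pos"],s["finger_gap"],R.T@s["ft_torque"],R.T@s["wrist_force"])
E
```

```text
clock: 23.65
tcp_pos: [0.5004, 0.1578, 0.0834]
orientation: [-0.706, 0.706, 0.043, -0.042]
wrist_force: [-5.3, -1.5, 10.3]
finger_gap: 0.039
[0.50044956 0.15776547 0.08335026] 0.03895645152687949 [-0.12064611  0.03443111  1.20424589] [ -5.43463703 -10.28993617  -0.8145499 ]
clock: 23.95
tcp_pos: [0.5005, 0.1578, 0.0833]
orientation: [-0.706, 0.706, 0.043, -0.042]
wrist_force: [-6.6, -1.6, 16.0]
finger_gap: 0.0392
[0.50048967 0.1577743  0.08333105] 0.039168848972251265 [-0.09977885  0.07798377  1.58949298] [ -6.6943334  -15.97697436  -0.78560035]
```

```bash
python3 -m inch '[[[-0.5,0,0,0],[-1,-0.3,0,0],[-1,-0.5,0,0],[-1,-0.5,0,0]]]' 30 22 && python3 - <<'E'
from h import *
import cv2
s,R=tool();print(s["tcp_pos"],s["finger_gap"],R.T@s["ft_torque"],R.T@s["wrist_force"])
im=env.read_camera("side")
cv2.imwrite("pics/s11.png",cv2.resize(im[185:245,165:265],None,fx=8,fy=8,interpolation=2))
a=np.linspace(0,6.283,73)
for u in(.0755,.0785):
    c=(proj("side",T(ST,np.c_[.0285*np.cos(a),.0285*np.sin(a),0*a+u]))-[165,185]+.5)*8-.5
    k=(proj("side",T(ST,[(-.172,.02,u),(-.172,-.02,u),(-.032,0,u+.156)]))-[165,185]+.5)*8-.5
    print(u,c.min(0),c.max(0),c[c[:,1].argmax()],k.round())
E
```

```text
clock: 24.35
tcp_pos: [0.5005, 0.1578, 0.0834]
orientation: [0.706, -0.706, -0.044, 0.041]
wrist_force: [-3.4, -1.0, 9.8]
finger_gap: 0.0391
[0.50046138 0.15775606 0.08335374] 0.03910716442659734 [-0.08972387 -0.02299318  0.88463582] [-3.48399907 -9.77739044 -0.56401887]
0.0755 [ 85.2930435  142.16593552] [260.20294354 224.28293253] [160.87113473 224.28293253] [[ 613.  318.]
 [ 671.  260.]
 [ 221. -247.]]
0.0785 [ 84.4726724  134.20157251] [259.57335944 216.07896798] [160.11901574 216.07896798] [[ 613.  310.]
 [ 671.  251.]
 [ 220. -256.]]
```

View pics/s11.png

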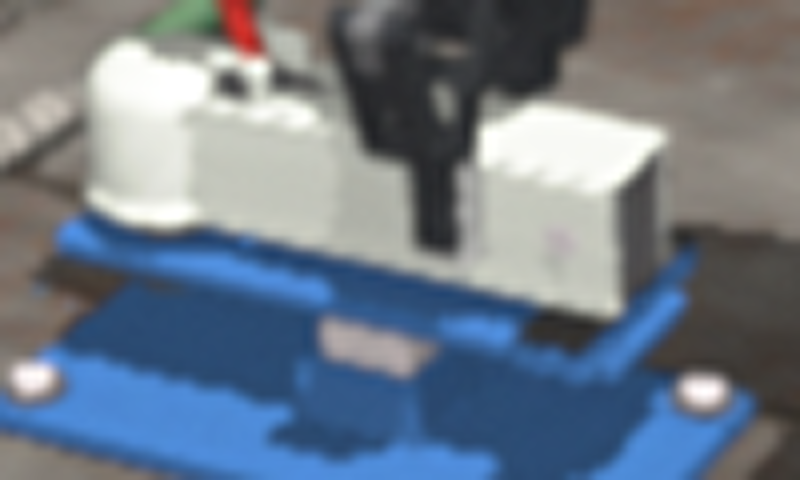

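The cup rim (row 227, expected 224) and tail corner (618,320, expected 613,318) sit level at the home height. I'll unload the remaining force and release.

```bash
python3 -m inch '[[[-0.5,-0.3,0,0],[-0.8,-0.6,0,0],[-0.8,-0.6,0,0]]]' && python3 -m inch '[[[0,0,0,0],[0,0,0,0],[0,0,0,0]]]' 46 && python3 -m inch '[[[0,0,0,0],[0,0,0,0],[0,0,0,0]]]' 70 && python3 - <<'E'
from h import *
plan(T(ST,(-.032,0,.0755+.156-.019)),ST[2])
E
```

```text
clock: 24.7
tcp_pos: [0.5005, 0.1577, 0.0834]
orientation: [0.706, -0.706, -0.044, 0.041]
wrist_force: [1.6, -0.3, 5.6]
finger_gap: 0.0391
clock: 25.0
tcp_pos: [0.498, 0.1575, 0.0817]
orientation: [-0.706, 0.706, 0.042, -0.043]
wrist_force: [-0.1, 0.3, -0.4]
finger_gap: 0.0462
clock: 25.3
tcp_pos: [0.4983, 0.1575, 0.082]
orientation: [-0.706, 0.706, 0.043, -0.043]
wrist_force: [0.2, 0.3, -0.1]
finger_gap: 0.07
clock 25.3 tcp [0.4983 0.1575 0.082 ] q6 [ 0.15  0.31 -0.34  0.92 -0.    0.03] F [ 0.2  0.3 -0.1] gap 70.0
axes x [ 0.993  0.12  -0.   ] y [-0. -0. -1.] z [-0.12   0.993 -0.   ] spin 0.0
[87.2, -130.5, -0.4]
```

```bash
python3 -m inch '[[[0,-8,0,0],[0,-25,0,0],[0,-60,0,0],[0,-100,0,0],[0,-140,0,0],[0,-175,0,0],[0,-195,0,0],[0,-200,0,0],[0,-200,0,0]]]' 60 && python3 - <<'E'
from h import *
import cv2
im=env.read_camera("side")
cv2.imwrite("pics/s12.png",cv2.resize(im[140:245,155:275],None,fx=6,fy=6,interpolation=2))
im=env.read_camera("top")
cv2.imwrite("pics/t12.png",cv2.resize(im[125:220,165:245],None,fx=6,fy=6,interpolation=2))
u=.0755
k=(proj("side",T(ST,[(-.172,.02,u),(-.172,-.02,u),(-.172,.02,u+.047),(-.032,0,u+.156)]))-[155,140]+.5)*6-.5
print(k.round())
plan(T(ST,(-.032,0,.0755+.156-.019)),ST[2])
E
```

```text
clock: 26.2
tcp_pos: [0.4987, 0.1576, 0.2828]
orientation: [0.706, -0.706, -0.043, 0.042]
wrist_force: [-0.6, -0.2, -0.4]
finger_gap: 0.0604
[[520. 509.]
 [563. 465.]
 [517. 407.]
 [226.  85.]]
clock 26.3 tcp [0.4978 0.1575 0.2809] q6 [ 0.15  0.2   0.02  1.39 -0.    0.03] F [-0.4 -0.6  0.4] gap 60.0
axes x [ 0.993  0.12  -0.002] y [-0.002 -0.    -1.   ] z [-0.12   0.993 -0.   ] spin 0.0
[87.9, 68.2, -0.4]
```

View pics/s12.png

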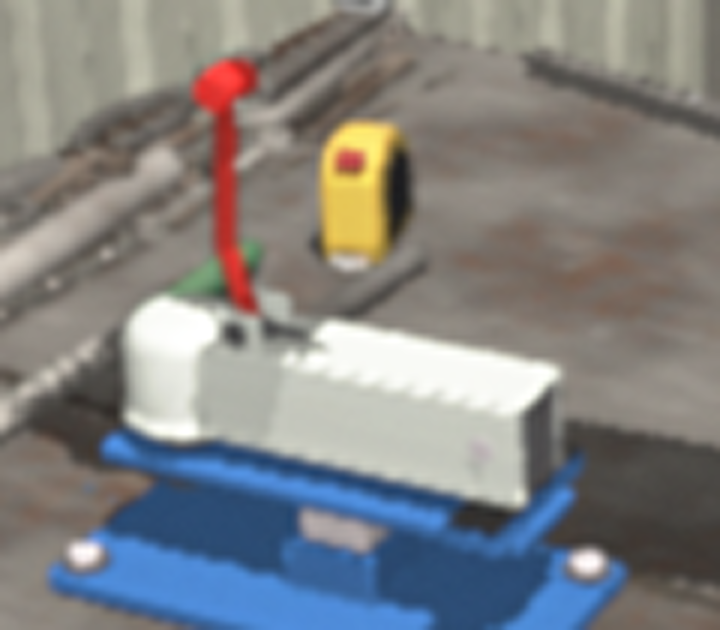

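View pics/t12.png

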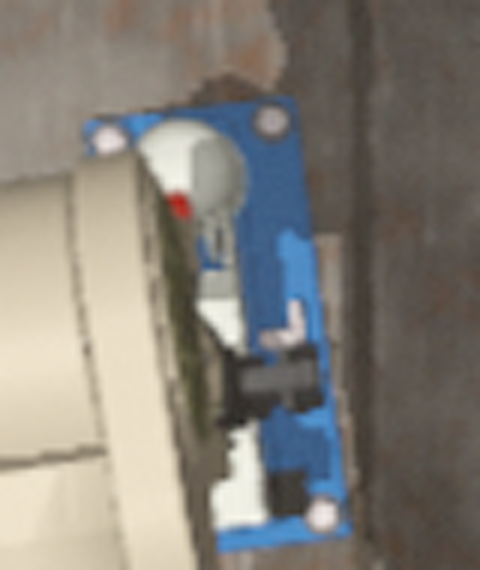

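The released coupler lies level with its tail on the rest. The knob at (225,87) is where I predicted (226,85), so I'll grip it for the swing down.

```bash
python3 -m inch '[[[15,0,0,0],[40,0,0,0],[68,0,0,0],[84,5,0,0],[88,15,0,0],[88,35,0,0],[88,52,0,0],[88,62,0,0],[88,66,0,0],[88,66,0,0]]]' 50 && python3 -m inch '[[[0,0,0,0],[0,0,0,0],[0,0,0,0],[0,0,0,0],[0,0,0,0]]]' 15 50 && python3 - <<'E'
from h import *
import cv2
im=env.read_camera("side")
cv2.imwrite("pics/s13.png",cv2.resize(im[120:245,155:275],None,fx=5,fy=5,interpolation=2))
plan(T(ST,(-.032,0,.0755+.156-.019)),ST[2])
E
python3 - <<'E'
import numpy as np
for i in range(20,-1,-1):
    th=i*.07;f=np.arctan2(22,104)+th;f0=np.arctan2(22,104)+1.4
    print(i,round(th,2),np.round([-106.3*(np.cos(f)-np.cos(f0)),-106.3*(np.sin(f)-np.sin(f0))],1))
E
```

```text
clock: 27.3
tcp_pos: [0.585, 0.168, 0.2154]
orientation: [-0.706, 0.706, 0.042, -0.043]
wrist_force: [-0.7, -0.3, 0.7]
finger_gap: 0.05
clock: 27.8
tcp_pos: [0.5863, 0.1681, 0.2172]
orientation: [-0.706, 0.706, 0.043, -0.042]
wrist_force: [-0.5, -1.2, 5.7]
finger_gap: 0.0227
clock 27.85 tcp [0.5863 0.1681 0.2173] q6 [ 0.15  0.38  0.11  1.3  -0.    0.03] F [-1.5 -0.8  5.3] gap 22.8
axes x [0.993 0.12  0.002] y [ 0.002  0.    -1.   ] z [-0.12   0.993 -0.   ] spin -0.0
[-1.4, 4.8, -0.3]
20 1.4 [ 0. -0.]
19 1.33 [-7.4 -0. ]
18 1.26 [-14.9   0.5]
17 1.19 [-22.2   1.5]
16 1.12 [-29.5   3. ]
15 1.05 [-36.7   5.1]
14 0.98 [-43.7   7.6]
13 0.91 [-50.5  10.6]
12 0.84 [-57.   14.1]
11 0.77 [-63.4  18. ]
10 0.7 [-69.4  22.4]
9 0.63 [-75.1  27.2]
8 0.56 [-80.4  32.3]
7 0.49 [-85.4  37.9]
6 0.42 [-90.   43.7]
5 0.35 [-94.2  49.9]
4 0.28 [-97.9  56.3]
3 0.21 [-101.1   63. ]
2 0.14 [-103.9   69.9]
1 0.07 [-106.2   77. ]
0 0.0 [-108.    84.2]
```

View pics/s13.png

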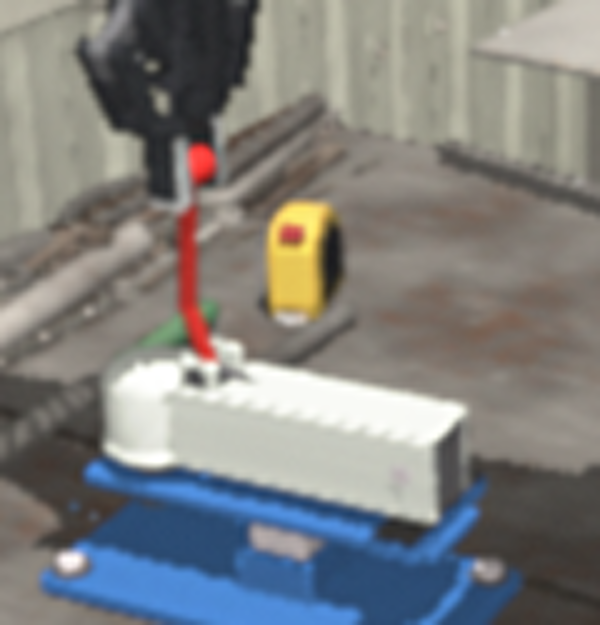

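```bash
python3 -m inch '[[[-4,0.3,0,0],[-8,0.5,0,0],[-11,0.7,0,0],[-15,1,0,0]]]' && python3 -m inch '[[[-7.3,1,0,0],[-14.6,2.5,0,0]]]' && python3 - <<'E'
from h import *
import cv2
im=env.read_camera("side")
cv2.imwrite("pics/s14.png",cv2.resize(im[120:245,155:275],None,fx=5,fy=5,interpolation=2))
plan(T(ST,(-.032,0,.0755+.156-.019)),ST[2])
E
```

```text
clock: 28.25
tcp_pos: [0.5766, 0.1669, 0.2179]
orientation: [0.706, -0.705, -0.047, 0.038]
wrist_force: [11.1, 1.8, 4.5]
finger_gap: 0.0224
clock: 28.45
tcp_pos: [0.5623, 0.1653, 0.216]
orientation: [0.706, -0.705, -0.047, 0.037]
wrist_force: [9.2, 1.2, 7.1]
finger_gap: 0.0229
clock 28.5 tcp [0.5608 0.1652 0.2158] q6 [0.15 0.33 0.03 1.26 0.   0.03] F [7.7 0.4 6.3] gap 23.0
axes x [0.993 0.12  0.012] y [ 0.012  0.002 -1.   ] z [-0.12   0.993  0.   ] spin -0.0
[24.2, 3.6, -0.5]
```

View pics/s14.png

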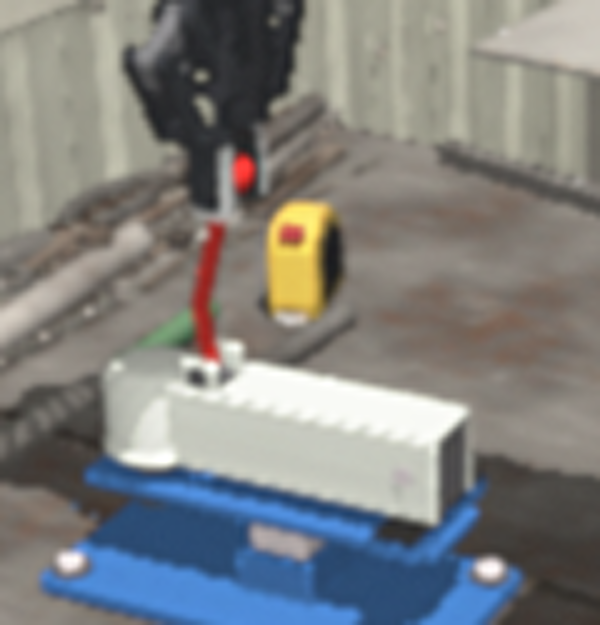

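```bash
python3 -m inch '[[[-7.2,2.3,0,0],[-14.2,5,0,0],[-21,8,0,0],[-27.5,11.5,0,0],[-33.9,15.4,0,0],[-39.9,19.8,0,0]]]' && python3 -m inch '[[[-5.7,4.8,0,0],[-11,9.9,0,0],[-16,15.5,0,0],[-20.6,21.3,0,0]]]' && python3 - <<'E'
from h import *
import cv2
im=env.read_camera("side")
cv2.imwrite("pics/s15.png",cv2.resize(im[120:245,155:275],None,fx=5,fy=5,interpolation=2))
plan(T(ST,(-.140,0,.0755+.072-.019)),ST[2])
E
```

```text
clock: 29.1
tcp_pos: [0.5214, 0.1605, 0.1986]
orientation: [0.706, -0.705, -0.048, 0.038]
wrist_force: [-0.5, 0.9, 22.5]
finger_gap: 0.0229
clock: 29.5
tcp_pos: [0.4983, 0.1577, 0.176]
orientation: [0.706, -0.706, -0.046, 0.04]
wrist_force: [-5.3, -0.6, 23.1]
finger_gap: 0.023
clock 29.55 tcp [0.4972 0.1576 0.1747] q6 [ 0.15  0.23 -0.21  1.13  0.    0.03] F [-4.7 -0.5 18.9] gap 23.0
axes x [0.993 0.121 0.006] y [ 0.006  0.001 -1.   ] z [-0.121  0.993  0.   ] spin 0.0
[-19.9, 46.1, -0.6]
```

View pics/s15.png

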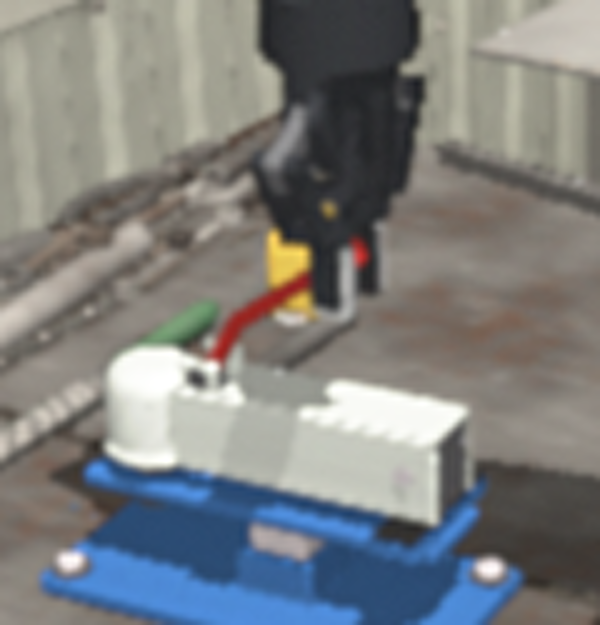

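```bash
python3 -m inch '[[[-4.3,5.8,0,0],[-8,12,0,0],[-11.2,18.5,0,0],[-14.2,25,0,0]]]' && python3 -m inch '[[[-1.2,3.5,0,0],[-2.3,7,0,0],[-2.3,7,0,0]]]' && python3 - <<'E'
from h import *
plan(T(ST,(-.140,0,.0755+.072-.019)),ST[2])
E
```

```text
clock: 29.95
tcp_pos: [0.4834, 0.1558, 0.1495]
orientation: [0.706, -0.706, -0.044, 0.041]
wrist_force: [-4.4, -3.2, 17.0]
finger_gap: 0.0232
clock: 30.25
tcp_pos: [0.4805, 0.1554, 0.1416]
orientation: [-0.706, 0.706, 0.044, -0.042]
wrist_force: [-4.7, -1.3, 11.8]
finger_gap: 0.0223
clock 30.25 tcp [0.4805 0.1554 0.1416] q6 [ 0.15  0.22 -0.3   1.04 -0.    0.03] F [-4.7 -1.3 11.8] gap 22.3
axes x [0.993 0.12  0.003] y [ 0.003  0.    -1.   ] z [-0.12   0.993 -0.   ] spin 0.0
[-2.9, 13.1, -0.4]
```

```bash
python3 -m inch '[[[-0.6,2.5,0,0],[-1.2,5,0,0],[-1.5,7,0,0],[-1.5,7,0,0]]]' && python3 - <<'E'
from h import *
import cv2
im=env.read_camera("side")
cv2.imwrite("pics/s16.png",cv2.resize(im[120:245,155:275],None,fx=5,fy=5,interpolation=2))
plan(T(ST,(-.140,0,.0755+.072-.019)),ST[2])
E
```

```text
clock: 30.65
tcp_pos: [0.4786, 0.1553, 0.1345]
orientation: [0.706, -0.706, -0.044, 0.042]
wrist_force: [-5.8, 0.4, 14.1]
finger_gap: 0.0226
clock 30.7 tcp [0.4786 0.1553 0.1345] q6 [ 0.15  0.23 -0.32  1.03  0.    0.03] F [-6.8 -0.3 12.7] gap 23.1
axes x [0.993 0.121 0.002] y [ 0.002  0.    -1.   ] z [-0.121  0.993  0.   ] spin 0.0
[-0.9, 6.0, -0.6]
```

View pics/s16.png

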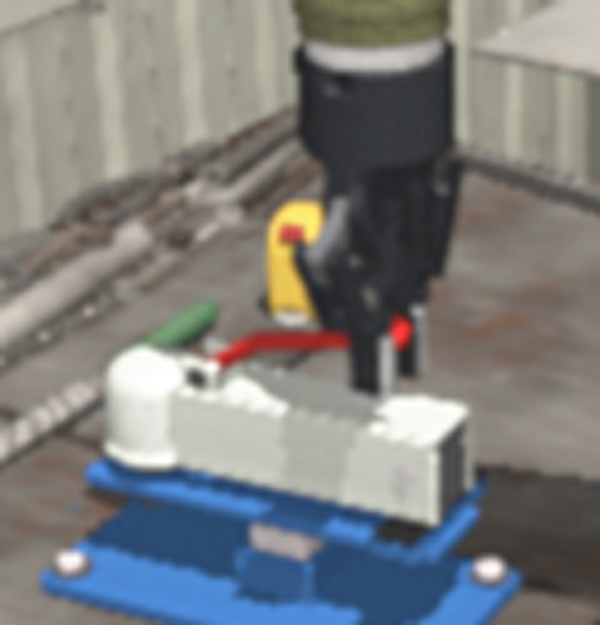

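```bash
python3 -m inch '[[[-0.4,1,0,0],[-0.7,1.8,0,0],[-0.7,1.8,0,0]]]' && python3 -m inch '[[[0,0,0,0],[0,0,0,0],[0,0,0,0],[0,0,0,0]]]' 60 && python3 -m inch '[[[0,-10,0,0],[0,-25,0,0],[0,-40,0,0],[0,-45,0,0],[0,-45,0,0]]]' && python3 - <<'E'
from h import *
import cv2
im=env.read_camera("side")
cv2.imwrite("pics/s17.png",cv2.resize(im[120:245,155:275],None,fx=5,fy=5,interpolation=2))
for th in(0,.05,.1,.2):
    f=np.arctan2(22,104)+th
    print(th,((proj("side",T(ST,(-.036-.1063*np.cos(f),0,.0755+.05+.1063*np.sin(f))))[0]-[155,120]+.5)*5-.5).round())
plan(T(ST,(-.140,0,.0755+.081)),ST[2])
E
```

```text
clock: 31.0
tcp_pos: [0.4782, 0.1551, 0.1329]
orientation: [0.706, -0.706, -0.044, 0.042]
wrist_force: [-6.6, -2.1, 15.6]
finger_gap: 0.0228
clock: 31.4
tcp_pos: [0.4775, 0.155, 0.1303]
orientation: [-0.706, 0.706, 0.042, -0.043]
wrist_force: [-0.5, -0.0, -0.4]
finger_gap: 0.0597
clock: 31.9
tcp_pos: [0.4785, 0.1551, 0.1768]
orientation: [0.706, -0.706, -0.043, 0.042]
wrist_force: [-0.3, -0.4, 0.2]
finger_gap: 0.0601
0 [389. 364.]
0.05 [386. 354.]
0.1 [383. 344.]
0.2 [376. 324.]
clock 31.95 tcp [0.4779 0.155  0.176 ] q6 [ 0.15  0.2  -0.24  1.13 -0.    0.03] F [-0.2  0.3 -0.1] gap 60.0
axes x [0.993 0.12  0.001] y [ 0.001  0.    -1.   ] z [-0.12   0.993 -0.   ] spin 0.0
[-0.2, 19.5, -0.4]
```

View pics/s17.png

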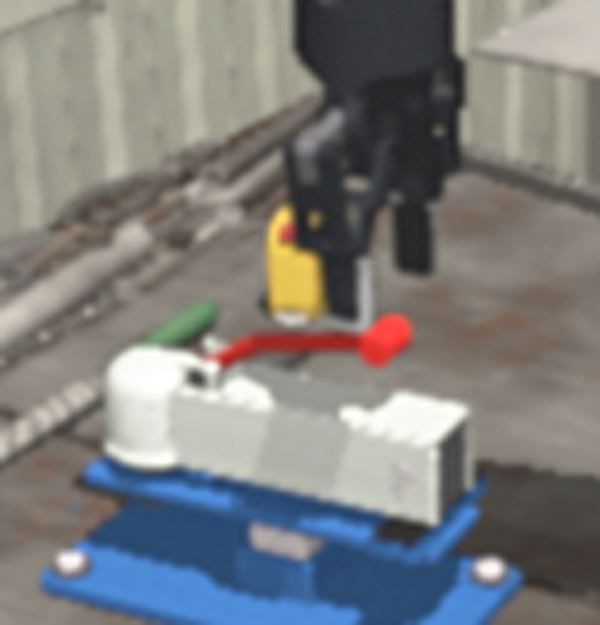

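The knob at (386,339) is still about 0.1 rad above fully down. I'll rise, shut the fingers and press on top of it.

```bash
python3 -m inch '[[[0,-10,0,0],[0,-18,0,0],[0,-18,0,0],[0,-18,0,0],[0,-18,0,0],[0,-18,0,0],[0,-18,0,0],[0,-18,0,0]]]' 0 40 && python3 -m inch '[[[0,8,0,0],[0,16,0,0],[0,20,0,0],[0,22,0,0],[0,22,0,0]]]' && python3 -m inch '[[[0,1.5,0,0],[0,3,0,0],[0,4.5,0,0],[0,6,0,0],[0,6,0,0]]]'
```

```text
clock: 32.75
tcp_pos: [0.4776, 0.155, 0.1936]
orientation: [-0.706, 0.706, 0.042, -0.043]
wrist_force: [0.5, -0.2, 0.9]
finger_gap: -0.0
clock: 33.25
tcp_pos: [0.4774, 0.1549, 0.1712]
orientation: [-0.706, 0.706, 0.042, -0.043]
wrist_force: [-0.1, 0.3, 0.2]
finger_gap: -0.0003
clock: 33.75
tcp_pos: [0.4775, 0.155, 0.1667]
orientation: [-0.706, 0.706, 0.043, -0.042]
wrist_force: [-2.6, -0.2, 6.1]
finger_gap: -0.0
```

Contact is at z≈0.167, as expected. I'll press down gradually.

```bash
python3 -m inch '[[[0,1.2,0,0],[0,2.4,0,0],[0,3.6,0,0],[0,4.8,0,0],[0,6,0,0],[0,6,0,0]]]' && python3 -m inch '[[[0,1,0,0],[0,2,0,0],[0,3,0,0],[0,4,0,0],[0,4,0,0]]]'
```

```text
clock: 34.35
tcp_pos: [0.4756, 0.1548, 0.1603]
orientation: [-0.706, 0.706, 0.042, -0.044]
wrist_force: [-5.0, 0.0, 7.3]
finger_gap: 0.0005
clock: 34.85
tcp_pos: [0.476, 0.1549, 0.1564]
orientation: [-0.706, 0.706, 0.042, -0.044]
wrist_force: [-5.6, -1.5, 8.2]
finger_gap: 0.0001
```

```bash
python3 -m inch '[[[0,0.7,0,0],[0,1.4,0,0],[0,2,0,0],[0,2,0,0]]]' && python3 -m inch '[[[0,0.5,0,0],[0,1,0,0],[0,1,0,0]]]' && python3 - <<'E'
from h import *
import cv2
im=env.read_camera("side")
cv2.imwrite("pics/s18.png",cv2.resize(im[120:245,155:275],None,fx=5,fy=5,interpolation=2))
E
```

```text
clock: 35.25
tcp_pos: [0.476, 0.1549, 0.1556]
orientation: [-0.706, 0.706, 0.042, -0.043]
wrist_force: [-9.7, -1.5, 17.1]
finger_gap: 0.0
clock: 35.55
tcp_pos: [0.476, 0.1549, 0.1553]
orientation: [-0.706, 0.706, 0.042, -0.043]
wrist_force: [-9.8, -1.8, 21.6]
finger_gap: -0.0003
```

View pics/s18.png

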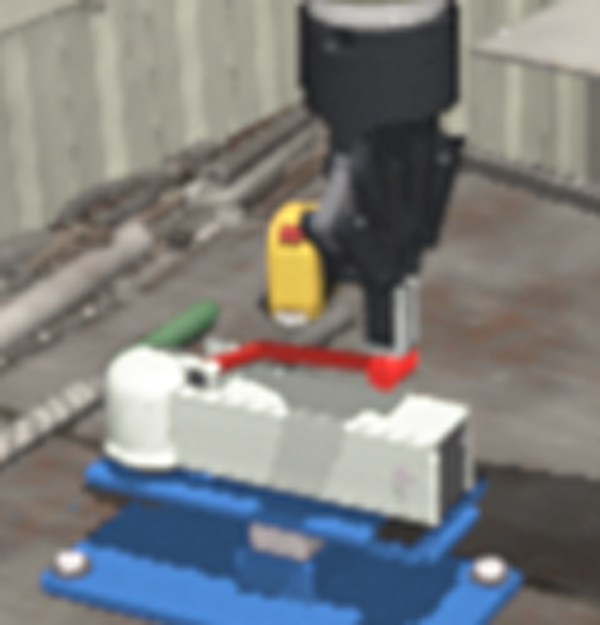

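The force rose from 8 to 21 N with no further travel, at the predicted height. The handle is down, so I'll lift off and check.

```bash
python3 -m inch '[[[0,-2,0,0],[0,-6,0,0],[0,-20,0,0],[0,-50,0,0],[0,-90,0,0],[-20,-120,0,0],[-50,-130,0,0],[-70,-130,0,0],[-70,-130,0,0]]]' && python3 - <<'E'
from h import *
import cv2
im=env.read_camera("side")
cv2.imwrite("pics/s19f.png",im)
cv2.imwrite("pics/s19.png",cv2.resize(im[120:245,155:275],None,fx=5,fy=5,interpolation=2))
im=env.read_camera("top");cv2.imwrite("pics/t19.png",im)
plan(T(ST,(-.140,0,.2)),ST[2])
E
```

```text
clock: 36.5
tcp_pos: [0.4067, 0.1465, 0.2837]
orientation: [0.706, -0.706, -0.043, 0.042]
wrist_force: [0.7, -0.3, -0.7]
finger_gap: 0.0002
clock 36.6 tcp [0.4088 0.1467 0.2829] q6 [ 0.16  0.03 -0.18  1.37 -0.    0.04] F [ 0.5 -0.9  0.1] gap 0.1
axes x [0.993 0.12  0.001] y [ 0.001  0.    -1.   ] z [-0.12   0.993 -0.   ] spin 0.0
[69.3, 83.0, -0.4]
```

View pics/s19.png

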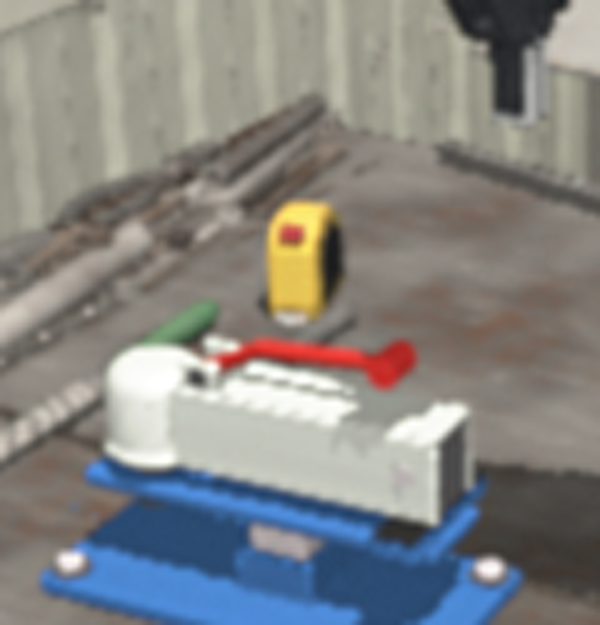

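View pics/t19.png

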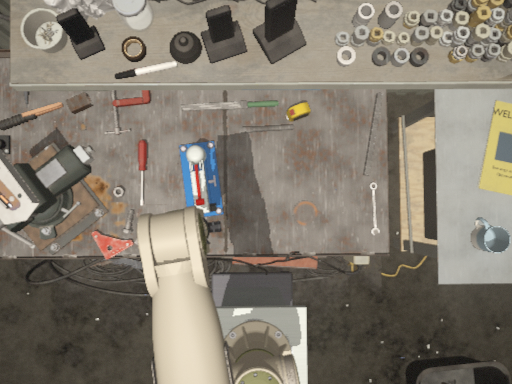

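The knob at (392,365) matches the fully down prediction of (389,364). The coupler is seated, level and in line, and the bystanders haven't moved, so I'll hand in.

```bash
python3 - <<'E'
from workcell import env
print(env.hand_in())
E
```

```text
the job is handed in; nothing more can be done
None
```

The coupler is on the ball and locked, and I handed the job in at about 36.6 s of the 72 s allowed; hand-in gives no verdict.

**What I did**
- I lifted the handle to its stop on the bench, then gripped the channel and carried the coupler over the stand.
- I lowered it in small steps until it touched, with the underside at about 75.5 mm. I let go only once it was down on the stand, then swung the handle down.

**Final checks**
- **Handle:** the pressing force rose from 8 to 21 N with no further travel. Afterwards the knob was within 3 enlarged-picture pixels (under 1 px in the camera image) of where it should be when fully down.
- **Coupler:** it lies level on the ball and rest, in line with the stand.
- **Loose tools and hardware:** they lie where they were in the first picture.
- **Robot:** the gripper is clear of everything, and its wrist force reads near zero.

**What disagreed**
- **Handle overtravel on the bench:** pushing it up past nominal to feel the stop briefly tipped the coupler a little. It settled back before I gripped it.
- **Seating:** on lowering, the wrist moment suggested the tail touched just before the cup. I eased the grip and lowered slightly more; the picture then showed it home to about 1 mm. The cup touching the ball was never felt separately.
- **First handle swing:** it left the handle about 0.1 rad short of locked, because the knob slipped in the grip. A second press with the fingers shut finished it. The highest wrist force I read was about 24 N, during that swing.

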